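Unlock the slicer-plate caddy with the adjustable wrench and set its plates to drain

ROBOT

A 6-joint arm with a two-finger parallel gripper is mounted at the origin on a cart in front of the work surface, level with it; the furniture and walls round the work are solid. World frame = base frame: x ahead of the robot, y to its left, z up, the work surface at z = 0. Lengths are in m, angles in rad, forces in N, time in s.
With the tool pointing down it reaches from about 0.275 to 0.85 m from the base axis. Payload 5.2 kg.
Tool frame: the origin (TCP) lies midway between the tips of the shut fingers; the grasp point (between the pads) lies 19 mm behind it; z points along the fingers, y is the line along which they close (so a half turn about z gives the same grasp; the last joint's range is limited). The gripper opens to 85 mm and grips with 20 to 120 N. Pads are 22 mm wide; open, the fingers measure 114 mm over their backs; the gripper's body (76 mm by 85 mm) begins 54 mm behind the grasp point. The pads swing forward as they close: fully open they stand 13 mm farther back than shut.
Start: joints at [-1.352, 0.259, 1.535, -0, 1.348, -0.203], TCP at [0.225, -0.502, 0.231] pointing down, gripper open.
Joint ranges: [-3.14, 3.14], [-0.91, 2.08], [0.19, 2.58], [-1.22, 4.36], [0.22, 2.71], [-3.12, 3.12]. Speed limits (rad/s): [2.57, 2.57, 3.14, 3.14, 3.14, 3.14].

INTERFACE

Orientations are given as a unit quaternion [w, x, y, z].
In Python, from rig import bot gives the robot as it stands.
- The arm moves only by the tool play_rows, never from a script. Its argument "rows" is a list of rows, each an object of numbers: "gripper": the opening, from 0 (shut) to 1 (fully open); "x", "y", "z": the shift along the world's x, y, z in m; "rx", "ry", "rz": the turn, a rotation vector about the world's x, y, z in rad. In form: [{"gripper": .., "x": .., "y": .., "z": .., "rx": .., "ry": .., "rz": ..}, ...]. A call has 1 to 5 rows; each row is the pose to reach, as a shift and turn from the pose commanded when the call began; what a row does not reach only later rows make up. A row lasts 1/10 s, in which the tool goes at most 50 mm and 8.59 degrees, less where a joint would pass 70% of its speed; a pose out of reach is approached as far as the arm can. A call with a gripper value outside its range is refused whole. The fingers move at their own pace and stop on an object; "force" is the grip in N (left out, the last holds). Time passes only in rows, so rows that repeat a pose let the fingers close. It gives the time, the measured TCP pose, the force, the opening and the grip force at its end, in the units of the state.
- bot.sense(): the state, without advancing time (a new reading comes with each control period).
- bot.snapshot(name): name is "scene" or "top" or "wrist"; returns a dict with "image" (420x560x3 uint8, red, green, blue), "range_z" (420x560 float32, m along the optical axis (not along the pixel's ray), 0 where there is no reading), "intrinsics" (3x3 intrinsics, pixels), "R" (3x3) and "t" (3): a world point X has camera coordinates R X + t. Camera axes: x right, y down, z forward; pixel columns grow to the right and rows downward; lengths in m; the calibration is good to about 2 mm. A picture is of the moment at which its call begins.
- bot.close_job(): hands the job in; it is judged then, once.
The state is a dict: "time": time; "q": joint angles; "joint_velocities": joint speeds; "tau": joint torques, N m; "ee_pos": TCP position; "eef_rot": TCP orientation; "force": force on the tool from outside, world axes, zero at the start; "torque": the same for the moment, N m; "opening": finger opening in m; "grip_force": force on a finger pad.
Only numpy, scipy, OpenCV 4.12 (cv2) and the standard library are available. Lean on these libraries where they do the work, as an engineer would, in place of code of your own. Each camera call takes 0.05 s, during which the arm holds its last target. There are 200 camera calls.

TASK

The slicing plates are locked in their caddy under a latch bar with a hexagon head. Roll the worm of the adjustable wrench until its jaws just fit the hexagon, seat the wrench on it and turn the latch counterclockwise (seen from above) with the wrench until the bar is swung nearly to its stop, well clear of all the plates; lay the wrench flat back on the middle of its mat. Slide every plate up out of the caddy and stand it upright between the pegs of the wooden drainer, centred between the two peg rows, without disturbing the crockery standing around.

Things in the scene. Friction and masses are not known exactly. Their poses are not given: they have to be found in the camera images.
- caddy: Grey slotted plate caddy, fixed, 126 (x) x 218 (y) x 58 mm; origin at the centre of its underside, z up. Four slots, 9 mm wide, across it at y = -84, -48, -12 and +24 mm, between grooved rails 58 mm high; slot floor 8 mm high. Some slots are empty. A steel post at x 0, y +82 mm carries the latch (left end seen from the robot).
- latch (a joint): Angle (rad) of the steel latch about the vertical post. 0: its bar (16 mm wide, 174 mm long from the axis, underside 111 mm and top 117 mm above the worktop, 3 mm above the plates) lies along the caddy's -y over all slots. Grows counterclockwise from above, the bar's end swinging to the caddy's +x side; clear of the plates from 1.1, stop at 1.45. Stays where left; takes 0.2 N m.
- nut (a point): Centre of the foot of the latch's brass hexagon, on a round 56 mm flange 121 mm above the worktop, on the latch's axis. Hexagon: 40 mm across flats, 46.2 across corners, 20 tall, top 5 mm tapered. Two corners lie on this point's y axis, two flats face its +x and -x; the bar points along -y; it turns with the latch. The wrench's mouth points along its y or -y, or 60 degrees either side of these.
- wrench: Loose steel adjustable wrench, 208 mm long, 0.30 kg, lying flat on the mat. Origin: on the handle's centre line at underside level, 100 mm behind the mouth; x points from handle to jaws, y to the fixed jaw, z up. Handle 24 mm wide, z 2 to 16 mm, x -86 to +18 mm; then the head, 81 mm across, 18 mm thick. Centre of mass near x = +30 mm.
- mouth (a point): On the wrench, at underside level, 21 mm from the inner face of the fixed jaw (its +y side) and 26 mm ahead of the throat: where the centre of a 40 mm hexagon sits when the jaws fit (gap 40 to 44 mm). Same axes as the wrench; the jaws' faces run along x and their tips are 20 mm ahead of it.
- jaw (a joint): Position of the moving jaw (m): the gap between the jaws is 30 mm + this value. 0.010 is 40 mm (tight on the hexagon), 0.012 is 42 mm. It follows the worm only, and holds against the load of turning.
- worm (a joint): Angle of the worm (rad), 0 to 16.5; the jaw moves 1.5 mm per rad, opening as it grows. Knurled steel drum, 22 mm diameter, 22 mm long, axis along the wrench's y, 6 mm proud of the head. Rubbing its top with a fingertip towards the jaws (wrench +x) closes them, towards the handle opens them: 11 mm of rubbing is 1 rad. Takes 2 N of rubbing; the wrench stays put on the mat.
- worm_top (a point): Top of the worm drum's middle, 24 mm above the wrench's underside, at wrench x = +55, y = -15 mm.
- mat: Flat black rubber mat, 270 (x) x 170 (y) x 3 mm, fixed; origin at the centre of its underside. The wrench belongs on it: the wrench's origin within 75 mm of the mat's centre.
- drainer: Wooden peg drainer, fixed, 110 (x) x 204 (y) mm, base 14 mm thick; origin at the centre of its underside, z up. Five pairs of pegs (28 mm diameter, tops 64 mm above the worktop and tapered) at y = -84, -42, 0, +42, +84 mm, x = -32 and +32 mm leave four gaps, each 14 mm wide across y, centred at y = -63, -21, +21 and +63 mm.
- plate1: Steel slicing plate, 100 (x) x 6 (y) x 100 (z) mm, 0.15 kg; origin at the middle of its lower edge, z up along the plate, y through its thickness. It stands across the caddy in a slot, 50 mm of it above the rails. May be absent.
- plate2: Steel slicing plate, 100 (x) x 6 (y) x 100 (z) mm, 0.15 kg; origin at the middle of its lower edge, z up along the plate, y through its thickness. It stands across the caddy in a slot, 50 mm of it above the rails. May be absent.
- plate3: Steel slicing plate, 100 (x) x 6 (y) x 100 (z) mm, 0.15 kg; origin at the middle of its lower edge, z up along the plate, y through its thickness. It stands across the caddy in a slot, 50 mm of it above the rails. May be absent.
- plate4: Steel slicing plate, 100 (x) x 6 (y) x 100 (z) mm, 0.15 kg; origin at the middle of its lower edge, z up along the plate, y through its thickness. It stands across the caddy in a slot, 50 mm of it above the rails. May be absent.
- sugar_canister: Dark lidded canister, 77 mm wide, 100 mm tall; bystander. Origin at its underside.
- glazed_mug: Glazed stoneware mug, 120 x 87 x 72 mm; bystander. Origin at its underside.
- espresso_cup: Small dark espresso cup, 64 x 87 x 50 mm; bystander. Origin at its underside.
- teaspoon: Teaspoon, 132 mm long; bystander. Origin at its underside.

How it is judged:
On the way, in this order (a step that is already met when the one before it is completed fails the run):
1. the wrench, its jaws set to just fit (gap 39.5 to 44 mm), is seated level on the still-locked hexagon (horizontal distance between mouth and nut below 0.01 m and z of mouth in the frame of nut between -0.005 and 0.01 m and angle between wrench's own z axis and vertical below 0.15 rad and value of joint jaw between 0.0095 and 0.014 m and value of joint latch below 0.3 rad), for 0.2 s.
2. the latch is turned open (beyond 1.1 rad) with the wrench seated on the hexagon (horizontal distance between mouth and nut below 0.01 m and z of mouth in the frame of nut between -0.005 and 0.01 m and angle between wrench's own z axis and vertical below 0.15 rad and value of joint jaw between 0.0095 and 0.014 m and value of joint latch above 1.1 rad), for 0.1 s.
At the end, for the whole second after the job is handed in: Latch beyond 1.1 rad; wrench at rest flat on the mat, origin within 75 mm of its centre; every plate present at rest in a drainer gap, lower edge within 10 mm of the base, within 0.3 rad of upright, its middle within 35 mm of midway between the peg rows (value of joint latch above 1.1 rad and horizontal distance between wrench and mat below 0.075 m and height (world z) of wrench below 0.012 m and angle between wrench's own z axis and vertical below 0.1 rad and linear speed of each of wrench, plate1, plate2, plate3, plate4 below 0.03 m/s and x of plate1 in the frame of drainer between -0.035 and 0.035 m and y of plate1 in the frame of drainer between -0.082 and 0.082 m and z of each of plate1, plate2, plate3, plate4 in the frame of drainer below 0.024 m and angle between each of plate1, plate2, plate3, plate4's own z axis and vertical below 0.3 rad and x of plate2 in the frame of drainer between -0.035 and 0.035 m and y of plate2 in the frame of drainer between -0.082 and 0.082 m and x of plate3 in the frame of drainer between -0.035 and 0.035 m and y of plate3 in the frame of drainer between -0.082 and 0.082 m and x of plate4 in the frame of drainer between -0.035 and 0.035 m and y of plate4 in the frame of drainer between -0.082 and 0.082 m); the robot touches nothing.
It fails at once if a bystander (canister, mug, cup or teaspoon) is shifted by more than 40 mm (distance of any of sugar_canister, glazed_mug, espresso_cup, teaspoon from where it was at the start of the episode above 0.04 m).
Of plate1, plate2, plate3, plate4 only 3 to 4 are there at a start; the rules pass over those that are not, and their reading is None.
At some moment in a run one of wrench may be knocked a few centimetres aside while the robot is not near it.
It also fails if it takes over 208 s, if anything falls off the work surface, if the arm or the gripper's body presses on something with over 40 N, if the wrist force passes 120 N, or if a joint passes its speed limit or range.

## Working session

There is one attempt and no reset: what is moved stays moved. The work goes in short steps, Python scripts to look and compute and a tool call to move; the robot and the scene stay as the last step left them, time stands still between calls to the robot, and variables do not carry over. Pictures are saved under pics/ and viewed, at most 17 in all, crops included, and the job is handed in when it is done.

Besides the shell and the picture viewer there is one more tool, called after "Call:" as name(argument=value, ...) on one line, values as JSON. play_rows: Moves the arm, as the interface text tells. Its arguments: {"type":"object","properties":{"rows":{"type":"array","items":{"type":"object","properties":{"gripper":{"type":"number"},"x":{"type":"number"},"y":{"type":"number"},"z":{"type":"number"},"rx":{"type":"number"},"ry":{"type":"number"},"rz":{"type":"number"}}}},"force":{"type":"number"}},"required":["rows"]}

```bash
ls; mkdir -p pics
cat > h.py <<'E'
import numpy as np, cv2
from rig import bot
def snap(n, save=None):
    s=bot.snapshot(n)
    if save: cv2.imwrite('pics/'+save, cv2.cvtColor(s['image'],cv2.COLOR_RGB2BGR))
    return s
def cloud(s):
    z=s['range_z']; v,u=np.mgrid[:z.shape[0],:z.shape[1]]
    K=s['intrinsics']; p=np.stack([(u-K[0,2])/K[0,0]*z,(v-K[1,2])/K[1,1]*z,z],-1)
    P=(p-s['t'])@s['R']; P[z<=0]=np.nan
    return P
def ray(s,u,v,h):
    K=s['intrinsics']; d=np.array([(u-K[0,2])/K[0,0],(v-K[1,2])/K[1,1],1])@s['R']
    c=-s['R'].T@s['t']; return c+d*(h-c[2])/d[2]
E
python3 - <<'E'
from h import *
s=snap('top','top.png'); P=cloud(s); np.savez('top.npz',P=P,im=s['image'])
snap('scene','scene.png')
print(bot.sense()); print(s['R'],s['t'],s['intrinsics'])
E
```

```text
pics
{'time': 0.1, 'q': array([-1.35177238e+00,  2.59291226e-01,  1.53596450e+00,  1.08689516e-05,
        1.34802391e+00, -2.02805763e-01]), 'joint_velocities': array([ 0.00013874, -0.0016182 , -0.00187103, -0.00133482,  0.0021851 ,
        0.00101927]), 'tau': array([ 2.77640851e-03, -4.46973395e+01, -2.91244859e+01, -7.60212765e-05,
        6.44705389e-03,  3.24500661e-05]), 'ee_pos': array([ 0.22510319, -0.50130349,  0.23055015]), 'eef_rot': array([-8.43509645e-04,  9.77839699e-01,  2.09353317e-01, -1.54090548e-06]), 'force': array([-0.23802978, -0.4635138 ,  0.0312337 ]), 'torque': array([ 0.03396374,  0.01284992, -0.01423786]), 'grip_force': 0.0, 'opening': 0.08513854301220947}
[[ 0.22292973 -0.97480445 -0.00765644]
 [-0.85722514 -0.19228836 -0.47769263]
 [ 0.46418466  0.11305518 -0.87849367]] [-0.18913678  0.51918641  1.61115554] [[524.83486847   0.         286.70394094]
 [  0.         524.83486847 219.35535493]
 [  0.           0.           1.        ]]
```

View pics/top.png

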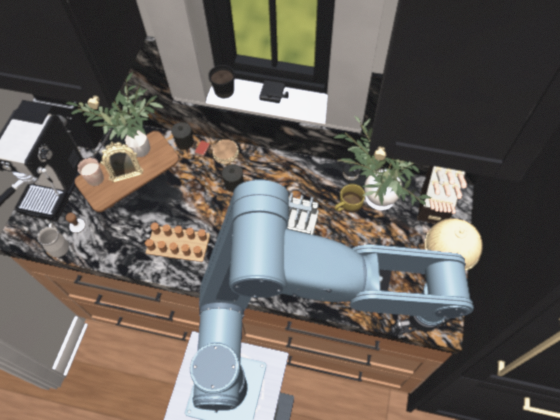

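View pics/scene.png

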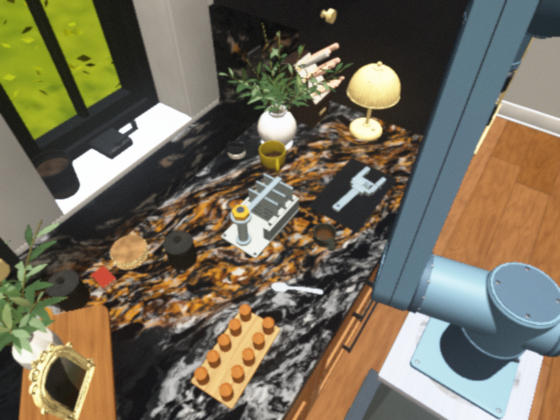

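The scene view shows the caddy at about (262,215), the hexagon at (240,213), the wrench at (358,190), the drainer at (237,357) and the spoon at (297,289). In the top view the arm hides most of this.

Run:
```python
from h import *
s=snap('scene'); P=cloud(s); im=s['image']
np.savez('scene.npz',P=P,im=im)
c=cv2.resize(im[140:300,200:410],None,fx=3.8,fy=3.7,interpolation=cv2.INTER_CUBIC)
cv2.imwrite('pics/c1.png',cv2.cvtColor(c,cv2.COLOR_RGB2BGR))
# ortho map: top-down from cloud (scene), 1.5mm per px ; x 0.25..0.85 up, y -0.5..0.4
pts=P.reshape(-1,3); col=im.reshape(-1,3)
ok=np.isfinite(pts[:,0])&(pts[:,2]<0.2)&(pts[:,2]>-0.02)
pts,col=pts[ok],col[ok]; o=np.argsort(pts[:,2]); pts,col=pts[o],col[o]
W=np.zeros((600,800,3),np.uint8)
r=((0.85-pts[:,0])*1000).astype(int); q=((0.35-pts[:,1])*1000*0.9).astype(int)
for dr in range(-1,3):
  for dq in range(-1,3):
    a,b=r+dr,q+dq; k=(a>=0)&(a<600)&(b>=0)&(b<800); W[a[k],b[k]]=col[k]
for i in range(0,600,50): cv2.putText(W,f'{0.85-i/1000:.2f}',(0,i+4),0,.35,(0,255,0))
for j in range(0,800,90): cv2.putText(W,f'{0.35-j/900:.2f}',(j,10),0,.35,(0,255,0))
cv2.imwrite('pics/ortho.png',cv2.cvtColor(W,cv2.COLOR_RGB2BGR))
for n,(u,v) in dict(nut=(240,213),drn=(237,357),jaw=(370,180),hand=(340,208),cup=(323,235)).items(): print(n,P[v,u])
```

```text
nut [0.61045602 0.0498817  0.1396034 ]
drn [0.42938756 0.30989435 0.01243895]
jaw [ 0.42715725 -0.37925257  0.00152473]
hand [ 0.44754302 -0.21227141  0.01177334]
cup [ 0.44092065 -0.10005403  0.00725849]
```

View pics/c1.png

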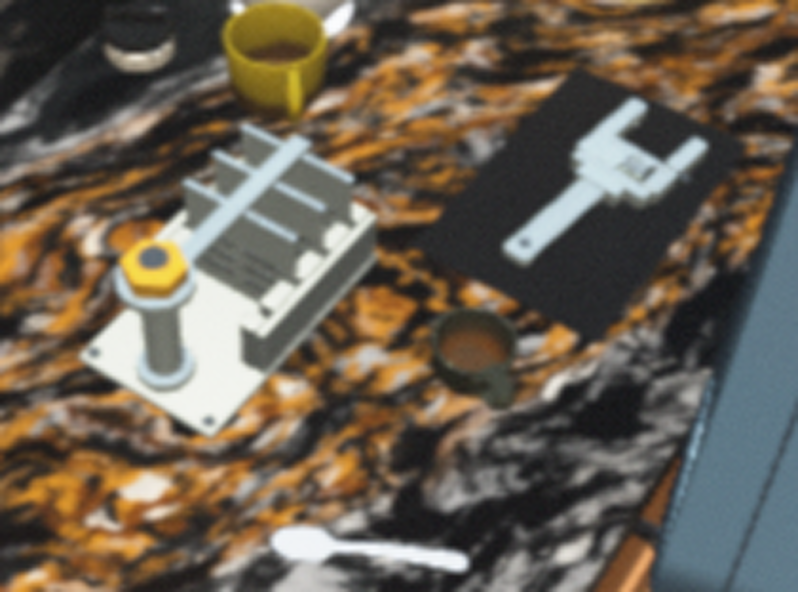

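View pics/ortho.png

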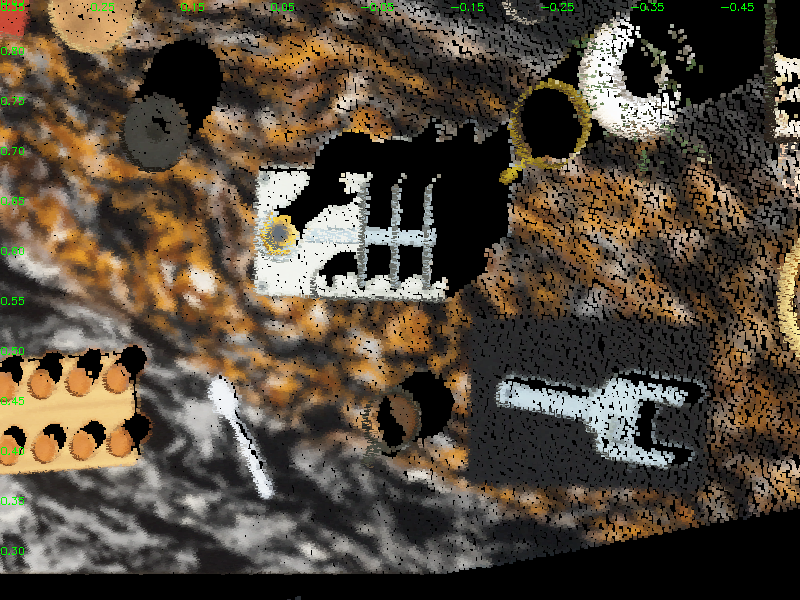

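The height map shows the layout (world metres):
- **Plates:** three, at y of about -0.053, -0.089 and -0.128. The slot nearest the post is empty.
- **Wrench:** lies with its jaws towards -y.

Next I measure these properly.

Run:
```python
from h import *
d=np.load('scene.npz'); P=d['P'].reshape(-1,3); C=d['im'].reshape(-1,3).astype(int)
def sel(x0,x1,y0,y1,z0,z1,P=P): return (P[:,0]>x0)&(P[:,0]<x1)&(P[:,1]>y0)&(P[:,1]<y1)&(P[:,2]>z0)&(P[:,2]<z1)
h=P[sel(.41,.49,-.30,-.18,.014,.023)]
l=cv2.fitLine(h[:,:2].astype(np.float32),cv2.DIST_HUBER,0,.01,.01).ravel();print('handle',len(h),l,h.min(0),h.max(0))
hd=P[sel(.37,.5,-.45,-.30,.014,.035)];print('head',hd.min(0),hd.max(0))
for a,b in((-.07,-.04),(-.105,-.075),(-.145,-.11)):
    p=P[sel(.54,.70,a,b,.085,.112)];e=cv2.fitLine(p[:,:2].astype(np.float32),cv2.DIST_HUBER,0,.01,.01).ravel();print('plate',len(p),e,p.min(0),p.max(0))
n=P[sel(.58,.65,.01,.09,.136,.150)];print('nut',len(n),np.median(n,0),cv2.minEnclosingCircle(n[:,:2].astype(np.float32)),cv2.minAreaRect((n[:,:2]*1000).astype(np.float32)))
b=P[sel(.58,.65,-.15,-.0,.1135,.121)];e=cv2.fitLine(b[:,:2].astype(np.float32),cv2.DIST_HUBER,0,.01,.01).ravel();print('bar',len(b),e)
for nm,box in dict(drain=(.3,.6,.15,.45,.010,.018),).items():
    p=P[sel(*box)];print(nm,cv2.minAreaRect((p[:,:2]*1000).astype(np.float32)))
p=P[sel(.3,.6,.15,.45,.0605,.068)]
k=cv2.kmeans(p[:,:2].astype(np.float32),10,None,(3,50,1e-5),10,cv2.KMEANS_PP_CENTERS)
print(k[2][np.argsort(k[2][:,1])])
p=P[(C.max(1)<60)&sel(.3,.6,-.45,-.12,-.004,.008)];print('mat',cv2.minAreaRect((p[:,:2]*1000).astype(np.float32)),np.percentile(p,[2,98],axis=0))
```

```text
handle 157 [ 0.19341615  0.98111683  0.4487664  -0.25547275] [ 0.42167821 -0.29918758  0.01401207] [ 0.46676002 -0.20027364  0.02019268]
head [ 0.37902784 -0.4111622   0.0140467 ] [ 0.47053386 -0.30087286  0.02976947]
plate 166 [ 0.99978524 -0.02072414  0.6116486  -0.051648  ] [ 0.56522723 -0.06520597  0.08501506] [ 0.66529048 -0.04797742  0.111764  ]
plate 169 [ 0.99983424 -0.01820607  0.60416824 -0.08787153] [ 0.56332027 -0.09817277  0.08537257] [ 0.66415571 -0.08447514  0.11197009]
plate 164 [ 0.9996531  -0.02633889  0.6200864  -0.12398483] [ 0.56273407 -0.13162379  0.08521098] [ 0.66220971 -0.11048872  0.11171237]
nut 136 [0.61570516 0.04229788 0.13911413] ((0.6152175664901733, 0.04088251665234566), 0.020665712654590607) ((615.7667236328125, 41.58640670776367), (38.76480484008789, 37.43894958496094), 31.639202117919922)
bar 161 [ 0.04582988  0.9989492   0.6143432  -0.06296735]
drain ((434.39678955078125, 303.24658203125), (109.50969696044922, 202.6167755126953), 3.5794100761413574)
[[0.4072508  0.21735378]
 [0.47206676 0.22141168]
 [0.4063225  0.25976747]
 [0.46901172 0.2636971 ]
 [0.40203032 0.30140904]
 [0.46574694 0.30557862]
 [0.39935082 0.34335226]
 [0.46351406 0.34685656]
 [0.3973795  0.3847592 ]
 [0.46073467 0.38862586]]
mat ((449.60003662109375, -284.9163818359375), (329.5063781738281, 299.5775146484375), 89.90226745605469) [[ 0.30710692 -0.43363015 -0.00347351]
 [ 0.57483932 -0.13018321  0.00456884]]
```

Call:
play_rows(rows=[{"x": 0.03, "y": 0.03, "z": 0.03, "rz": 0.12}, {"x": 0.06, "y": 0.06, "z": 0.05, "rz": 0.24}, {"x": 0.09, "y": 0.09, "z": 0.06, "rz": 0.36}, {"x": 0.12, "y": 0.12, "z": 0.07, "rz": 0.48}, {"x": 0.15, "y": 0.15, "z": 0.07, "rz": 0.6}])

```text
validation failed for argument at $.ro...
```

Call:
play_rows(rows=[{"x": 0.03, "y": 0.02, "rz": 0.12}, {"x": 0.05, "y": 0.05, "rz": 0.24}, {"x": 0.06, "y": 0.08, "rz": 0.34}, {"x": 0.06, "y": 0.1, "rz": 0.34}, {"x": 0.06, "y": 0.1, "rz": 0.34}])

```text
validation failed for argument at $.ro...
```

Run:
```python
from h import *
s=snap('wrist','w1.png'); P=cloud(s); np.savez('w1.npz',P=P,im=s['image']); b=bot.sense(); print(b['time'],b['ee_pos'],b['eef_rot'])
print(-s['R'].T@s['t'],s['R'])
```

```text
0.2 [ 0.22511675 -0.50147442  0.23078747] [-5.64171078e-04  9.77840784e-01  2.09349187e-01 -1.97947673e-05]
[ 0.30013819 -0.46797939  0.3736996 ] [[ 4.09108955e-01 -9.12485187e-01 -8.03557884e-04]
 [-8.64406688e-01 -3.87834939e-01  3.19976778e-01]
 [-2.92285718e-01 -1.30210765e-01 -9.47425045e-01]]
```

View pics/w1.png

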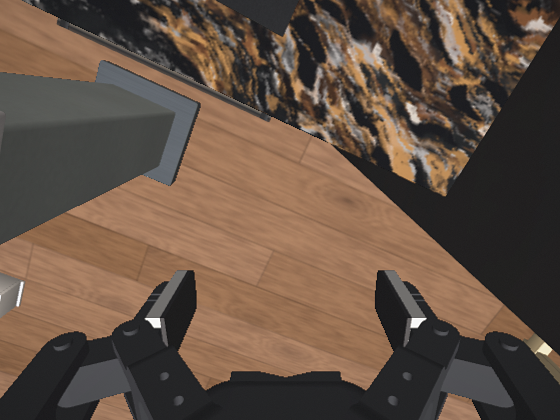

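The arm did not move, because the rows were rejected; each row needs every field. I resend them in full form.

Call:
play_rows(rows=[{"gripper": 1, "x": 0.03, "y": 0.03, "z": 0.03, "rx": 0, "ry": 0, "rz": 0.12}, {"gripper": 1, "x": 0.06, "y": 0.06, "z": 0.05, "rx": 0, "ry": 0, "rz": 0.24}, {"gripper": 1, "x": 0.09, "y": 0.09, "z": 0.06, "rx": 0, "ry": 0, "rz": 0.36}, {"gripper": 1, "x": 0.12, "y": 0.12, "z": 0.07, "rx": 0, "ry": 0, "rz": 0.48}, {"gripper": 1, "x": 0.15, "y": 0.15, "z": 0.07, "rx": 0, "ry": 0, "rz": 0.6}])

```text
time: 0.7
ee_pos: [0.3765, -0.351, 0.3029]
eef_rot: [0.001, 0.871, 0.491, 0.0]
force: [-0.2, -0.8, 0.5]
opening: 0.0855
grip_force: 0.0
```

Call:
play_rows(rows=[{"gripper": 0, "x": 0.02, "y": 0.02, "z": 0, "rx": 0, "ry": 0, "rz": 0.12}, {"gripper": 0, "x": 0.03, "y": 0.05, "z": 0, "rx": 0, "ry": 0, "rz": 0.24}, {"gripper": 0, "x": 0.03, "y": 0.06, "z": 0, "rx": 0, "ry": 0, "rz": 0.34}, {"gripper": 0, "x": 0.03, "y": 0.06, "z": 0, "rx": 0, "ry": 0, "rz": 0.34}, {"gripper": 0, "x": 0.03, "y": 0.06, "z": 0, "rx": 0, "ry": 0, "rz": 0.34}])

```text
time: 1.2
ee_pos: [0.4052, -0.292, 0.3013]
eef_rot: [0.0, 0.778, 0.629, -0.0]
force: [0.2, -1.4, 0.1]
opening: 0.0125
grip_force: 0.0
```

Run:
```python
from h import *
s=snap('wrist','w2.png'); P=cloud(s); np.savez('w2.npz',P=P,im=s['image'],R=s['R'],t=s['t'],intrinsics=s['intrinsics']); b=bot.sense(); print(b['time'],b['ee_pos'],b['eef_rot'])
print(-s['R'].T@s['t'])
```

```text
1.25 [ 0.40507105 -0.29242259  0.30125113] [ 1.08481205e-04  7.77881032e-01  6.28411542e-01 -1.49526707e-04]
[ 0.42227973 -0.21151283  0.44430072]
```

View pics/w2.png

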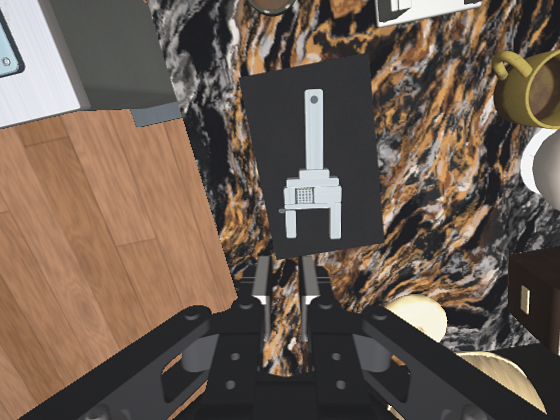

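The wrist view shows the wrench on its mat. The handle hole is at (314,99), the worm at (305,195), the fixed jaw at right (336,220) and the moving jaw at left (292,222).

```bash
cat > wr.py <<'E'
from h import *
def measure(s, dz=0.0, roi=None, verbose=True):
    g=cv2.cvtColor(s['image'],cv2.COLOR_RGB2HSV); im=s['image'].astype(int)
    m=((g[...,2]>110)&(g[...,1]<60)).astype(np.uint8)
    if roi: 
        k=np.zeros_like(m); k[roi[1]:roi[3],roi[0]:roi[2]]=1; m*=k
    m=cv2.morphologyEx(m,cv2.MORPH_CLOSE,np.ones((3,3)))
    n,l,st,_=cv2.connectedComponentsWithStats(m); i=1+np.argmax(st[1:,4]); m=(l==i)
    v,u=np.nonzero(m)
    K=s['intrinsics']; d=np.stack([(u-K[0,2])/K[0,0],(v-K[1,2])/K[1,1],np.ones(len(u))],1)@s['R']; c=-s['R'].T@s['t']
    X=c+d*((.020+dz-c[2])/d[:,2])[:,None]; X=X[:,:2]
    return m,X
def axes(X, ang=None):
    # iterate: handle points are those >~ behind the head
    mu=X.mean(0); e=cv2.fitLine(X.astype(np.float32),cv2.DIST_HUBER,0,.01,.01).ravel()[:2]
    if e[1]>0: e=-e
    if ang is not None: e=np.array([np.cos(ang),np.sin(ang)])
    for _ in range(4):
        a=(X-mu)@e; lo=a.min(); k=(a>lo+.012)&(a<lo+.095)
        # edge midpoints of handle per slice
        n=np.array([-e[1],e[0]]); b=(X-mu)@n
        cs=[];
        for t in np.arange(lo+.012,lo+.095,.003):
            q=b[(a>=t)&(a<t+.003)]
            if len(q)>3: cs.append((t+.0015,(q.min()+q.max())/2,q.max()-q.min()))
        cs=np.array(cs); f=np.polyfit(cs[:,0],cs[:,1],1)
        mu=mu+n*f[1]; e=e+n*f[0]; e/=np.linalg.norm(e)
    n=np.array([-e[1],e[0]]); a=(X-mu)@e; b=(X-mu)@n; lo=np.percentile(a,.2)
    o=mu+e*(lo+.086+.0005)  # handle end at x=-0.086? check with tips at +0.120
    return o,e,n,cs
E
python3 - <<'E'
from wr import *
s=np.load('w2.npz'); s=dict(image=s['im'],R=s['R'],t=s['t'],intrinsics=s['intrinsics'])
m,X=measure(s,0,(250,80,375,245)); o,e,n,cs=axes(X)
a=(X-o)@e*1000; b=(X-o)@n*1000
print('o',o,'ang',np.degrees(np.arctan2(e[1],e[0])),'len',a.min(),a.max(),'hw',np.median(cs[:,2]))
for t in range(40,124,4):
    q=np.sort(b[(a>t)&(a<t+2)]); 
    if len(q): j=np.argmax(np.diff(q)); print(t,q[0].round(1),q[j].round(1),q[j+1].round(1),q[-1].round(1))
g=s['image'].astype(int).max(2); mk=((g<60)).astype(np.uint8); mk[:, :235]=0; mk[:,390:]=0; mk[265:]=0
mk=cv2.morphologyEx(mk|m.astype(np.uint8),cv2.MORPH_CLOSE,np.ones((5,5))); mk=cv2.morphologyEx(mk,cv2.MORPH_OPEN,np.ones((9,9)))
c=max(cv2.findContours(mk,0,2)[0],key=cv2.contourArea); bx=cv2.boxPoints(cv2.minAreaRect(c)); print(bx); w=np.array([ray(s,*p,.003) for p in bx]); print(w, w.mean(0))
v,u=np.nonzero(m);
E
```

```text
o [ 0.44551987 -0.2887078 ] ang -99.8070678118195 len -86.91483627703074 120.54144969824748 hw 0.02188735937253087
40 -42.3 -35.3 -33.9 35.8
44 -42.5 -7.5 -6.1 37.3
48 -42.7 -16.0 -14.5 37.4
52 -42.8 -25.9 -24.5 37.4
56 -43.0 -35.9 -34.5 37.5
60 -43.2 -10.6 -9.1 36.2
64 -43.3 -22.0 -20.6 36.2
68 -43.5 -33.5 -32.1 36.3
72 -50.8 -22.2 -7.9 36.3
76 -49.5 -28.0 22.1 36.4
80 -42.6 -28.1 22.1 36.5
84 -42.7 -28.3 22.1 36.5
88 -42.9 -28.4 22.2 36.6
92 -43.1 -28.5 22.2 36.7
96 -41.7 -28.7 22.2 36.7
100 -41.9 -28.8 22.2 36.8
104 -42.0 -28.9 22.2 36.8
108 -42.2 -29.0 22.3 36.9
112 -42.4 -27.7 22.3 36.9
116 -36.6 -29.2 22.3 37.0
120 23.8 34.1 35.6 35.6
[[239.  39.]
 [389.  39.]
 [389. 264.]
 [239. 264.]]
[[ 0.38137928 -0.12568276  0.003     ]
 [ 0.56554815 -0.16523634  0.003     ]
 [ 0.53185374 -0.48259519  0.003     ]
 [ 0.30003269 -0.43276645  0.003     ]] [ 0.44470347 -0.30157019  0.003     ]
```

The gap is about 50 mm, so the jaws need to close by about 7.3 mm, which is about 54 mm of rubbing towards the jaws. I move the shut fingers over the worm.

Call:
play_rows(rows=[{"gripper": 0, "x": 0.01, "y": -0.02, "z": -0.045, "rx": 0, "ry": 0, "rz": 0.04}, {"gripper": 0, "x": 0.018, "y": -0.04, "z": -0.09, "rx": 0, "ry": 0, "rz": 0.04}, {"gripper": 0, "x": 0.018, "y": -0.04, "z": -0.135, "rx": 0, "ry": 0, "rz": 0.04}, {"gripper": 0, "x": 0.018, "y": -0.04, "z": -0.18, "rx": 0, "ry": 0, "rz": 0.04}, {"gripper": 0, "x": 0.018, "y": -0.04, "z": -0.225, "rx": 0, "ry": 0, "rz": 0.04}])

```text
time: 1.75
ee_pos: [0.4226, -0.3332, 0.0744]
eef_rot: [0.0, 0.766, 0.643, -0.0]
force: [0.4, -0.2, -0.1]
opening: 0.0002
grip_force: 0.0
```

Call:
play_rows(rows=[{"gripper": 0, "x": 0, "y": 0, "z": -0.034, "rx": 0, "ry": 0, "rz": 0}, {"gripper": 0, "x": 0, "y": 0, "z": -0.036, "rx": 0, "ry": 0, "rz": 0}, {"gripper": 0, "x": 0, "y": 0, "z": -0.036, "rx": 0, "ry": 0, "rz": 0}])

```text
time: 2.05
ee_pos: [0.4227, -0.3325, 0.0401]
eef_rot: [-0.001, 0.765, 0.644, -0.0]
force: [0.1, -1.1, -0.1]
opening: 0.0004
grip_force: 0.0
```

Run:
```python
from h import *
s=snap('wrist','w3.png');b=bot.sense(); print(b['time'],b['ee_pos'],b['eef_rot'],b['force'],b['opening'])
```

```text
2.1 [ 0.42365577 -0.3332729   0.04146008] [ 8.44484623e-04  7.64809637e-01  6.44255777e-01 -2.53706557e-05] [ 0.93662231 -0.28535913 -0.57034997] 0.00019729119679057151
```

View pics/w3.png

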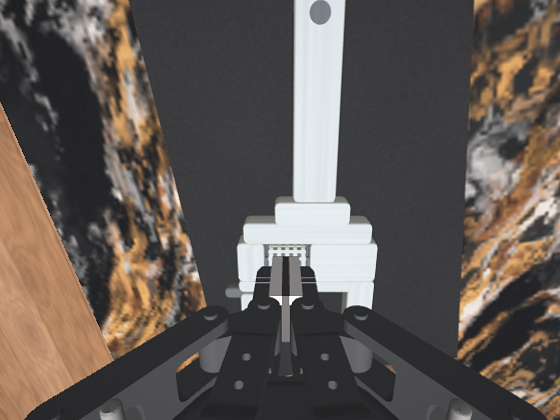

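The shut tips are over the worm at about (285,255), slightly on the handle side, as intended. I press down and rub.

Call:
play_rows(rows=[{"gripper": 0, "x": 0, "y": 0, "z": -0.012, "rx": 0, "ry": 0, "rz": 0}, {"gripper": 0, "x": 0, "y": 0, "z": -0.014, "rx": 0, "ry": 0, "rz": 0}, {"gripper": 0, "x": 0, "y": 0, "z": -0.0145, "rx": 0, "ry": 0, "rz": 0}])

```text
time: 2.4
ee_pos: [0.4237, -0.3326, 0.0269]
eef_rot: [0.001, 0.764, 0.645, -0.0]
force: [-0.1, -0.5, 5.1]
opening: 0.0001
grip_force: 2.8
```

Call:
play_rows(rows=[{"gripper": 0, "x": 0, "y": 0, "z": -0.001, "rx": 0, "ry": 0, "rz": 0}, {"gripper": 0, "x": 0, "y": 0, "z": -0.001, "rx": 0, "ry": 0, "rz": 0}])

```text
time: 2.6
ee_pos: [0.4238, -0.3326, 0.0268]
eef_rot: [0.001, 0.764, 0.645, -0.0]
force: [-2.0, 1.1, 11.5]
opening: -0.0005
grip_force: 5.3
```

Call:
play_rows(rows=[{"gripper": 0, "x": -0.0007, "y": -0.004, "z": 0, "rx": 0, "ry": 0, "rz": 0}, {"gripper": 0, "x": -0.0014, "y": -0.008, "z": 0, "rx": 0, "ry": 0, "rz": 0}, {"gripper": 0, "x": -0.002, "y": -0.012, "z": 0, "rx": 0, "ry": 0, "rz": 0}, {"gripper": 0, "x": -0.0028, "y": -0.016, "z": 0, "rx": 0, "ry": 0, "rz": 0}, {"gripper": 0, "x": -0.0028, "y": -0.016, "z": 0, "rx": 0, "ry": 0, "rz": 0}])

```text
time: 3.1
ee_pos: [0.4209, -0.3488, 0.0264]
eef_rot: [0.001, 0.764, 0.645, -0.0]
force: [-0.6, -0.4, 7.6]
opening: -0.0
grip_force: 3.7
```

Call:
play_rows(rows=[{"gripper": 0, "x": 0, "y": 0, "z": 0.01, "rx": 0, "ry": 0, "rz": 0}, {"gripper": 0, "x": 0, "y": 0.008, "z": 0.1, "rx": 0, "ry": 0, "rz": 0}, {"gripper": 0, "x": 0.0028, "y": 0.016, "z": 0.1, "rx": 0, "ry": 0, "rz": 0}])

```text
time: 3.4
ee_pos: [0.4229, -0.332, 0.1266]
eef_rot: [-0.0, 0.765, 0.645, -0.0]
force: [0.4, -1.7, 0.1]
opening: -0.0002
grip_force: 0.0
```

```bash
cat > gap.py <<'E'
from wr import *
s=snap('wrist','g%.0f.png'%(bot.sense()['time']*10)); b=bot.sense(); print(b['time'],b['ee_pos'],b['force'])
# white pixels on black near jaws in wrench cloud
m,X=measure(s,0.001)
np.savez('g.npz',**s)
P=cloud(s); p=P.reshape(-1,3); k=(p[:,2]>.012)&(p[:,2]<.026)&(p[:,1]<-.25)&(p[:,1]>-.45)&(p[:,0]>.36)&(p[:,0]<.5)
import sys
o=np.array([.4455,-.2887]); e=np.array([-.170,-.985]); n=np.array([.985,-.170])
for t in (80,84,88,92):
    for nm,Q in(('mask',X),('cloud',p[k][:,:2])):
        a=(Q-o)@e*1000; c=np.sort(((Q-o)@n*1000)[(a>t)&(a<t+2)])
        if len(c)>3: j=np.argmax(np.diff(c)); print(t,nm,c[0].round(1),c[j].round(1),c[j+1].round(1),c[-1].round(1))
E
python3 gap.py
```

```text
3.45 [ 0.4260339  -0.33269902  0.13363908] [ 1.10449599 -0.70860822  4.39317301]
80 mask -40.5 -25.7 21.3 37.8
80 cloud -39.6 -25.7 21.4 37.1
84 mask -40.6 -25.8 21.4 37.2
84 cloud -39.7 -25.8 21.4 37.5
88 mask -40.8 -25.8 20.8 37.5
88 cloud -39.9 -25.8 21.3 36.3
92 mask -40.9 -3.8 20.9 37.7
92 cloud -40.0 -25.9 21.2 36.7
```

One 16 mm stroke closed the gap from about 49 to 46.8 mm. Two more should give about 42.5 mm.

Call:
play_rows(rows=[{"gripper": 0, "x": 0, "y": 0, "z": -0.045, "rx": 0, "ry": 0, "rz": 0}, {"gripper": 0, "x": 0, "y": 0, "z": -0.085, "rx": 0, "ry": 0, "rz": 0}, {"gripper": 0, "x": 0, "y": 0, "z": -0.096, "rx": 0, "ry": 0, "rz": 0}, {"gripper": 0, "x": 0, "y": 0, "z": -0.1, "rx": 0, "ry": 0, "rz": 0}, {"gripper": 0, "x": 0, "y": 0, "z": -0.1, "rx": 0, "ry": 0, "rz": 0}])

```text
time: 3.95
ee_pos: [0.4216, -0.3298, 0.0265]
eef_rot: [-0.003, 0.764, 0.645, -0.0]
force: [-8.2, 6.3, 13.5]
opening: -0.0004
grip_force: 7.1
```

Call:
play_rows(rows=[{"gripper": 0, "x": -0.0007, "y": -0.004, "z": 0, "rx": 0, "ry": 0, "rz": 0}, {"gripper": 0, "x": -0.0014, "y": -0.008, "z": 0, "rx": 0, "ry": 0, "rz": 0}, {"gripper": 0, "x": -0.002, "y": -0.012, "z": 0, "rx": 0, "ry": 0, "rz": 0}, {"gripper": 0, "x": -0.0028, "y": -0.016, "z": 0, "rx": 0, "ry": 0, "rz": 0}, {"gripper": 0, "x": -0.0028, "y": -0.016, "z": 0, "rx": 0, "ry": 0, "rz": 0}])

```text
time: 4.45
ee_pos: [0.4203, -0.3486, 0.0266]
eef_rot: [0.0, 0.764, 0.645, -0.0]
force: [-3.4, 1.2, 4.6]
opening: -0.0001
grip_force: 2.1
```

Call:
play_rows(rows=[{"gripper": 0, "x": 0, "y": 0, "z": 0.02, "rx": 0, "ry": 0, "rz": 0}, {"gripper": 0, "x": 0.0014, "y": 0.008, "z": 0.02, "rx": 0, "ry": 0, "rz": 0}, {"gripper": 0, "x": 0.0028, "y": 0.016, "z": 0.02, "rx": 0, "ry": 0, "rz": 0}, {"gripper": 0, "x": 0.0028, "y": 0.016, "z": 0.004, "rx": 0, "ry": 0, "rz": 0}, {"gripper": 0, "x": 0.0028, "y": 0.016, "z": 0, "rx": 0, "ry": 0, "rz": 0}])

```text
time: 4.95
ee_pos: [0.4237, -0.3305, 0.0258]
eef_rot: [-0.0, 0.764, 0.645, 0.0]
force: [-6.0, 10.6, 46.1]
opening: 0.0002
grip_force: 22.8
```

Call:
play_rows(rows=[{"gripper": 0, "x": 0, "y": 0, "z": 0, "rx": 0, "ry": 0, "rz": 0}, {"gripper": 0, "x": -0.0007, "y": -0.004, "z": 0, "rx": 0, "ry": 0, "rz": 0}, {"gripper": 0, "x": -0.0014, "y": -0.008, "z": 0, "rx": 0, "ry": 0, "rz": 0}, {"gripper": 0, "x": -0.002, "y": -0.012, "z": 0, "rx": 0, "ry": 0, "rz": 0}, {"gripper": 0, "x": -0.0025, "y": -0.014, "z": 0, "rx": 0, "ry": 0, "rz": 0}])

```text
time: 5.45
ee_pos: [0.4209, -0.3455, 0.0266]
eef_rot: [0.0, 0.764, 0.645, -0.0]
force: [-4.6, 3.6, 18.7]
opening: 0.0006
grip_force: 9.2
```

Call:
play_rows(rows=[{"gripper": 0, "x": 0, "y": 0, "z": 0.015, "rx": 0, "ry": 0, "rz": 0}, {"gripper": 0, "x": 0, "y": 0.008, "z": 0.06, "rx": 0, "ry": 0, "rz": 0}, {"gripper": 0, "x": 0.0025, "y": 0.014, "z": 0.1, "rx": 0, "ry": 0, "rz": 0}, {"gripper": 0, "x": 0.0025, "y": 0.014, "z": 0.1, "rx": 0, "ry": 0, "rz": 0}])

```text
time: 5.85
ee_pos: [0.4258, -0.333, 0.1297]
eef_rot: [0.004, 0.764, 0.645, 0.0]
force: [-0.3, 0.2, -0.0]
opening: -0.0001
grip_force: 0.0
```

```bash
python3 gap.py
```

```text
5.9 [ 0.42465252 -0.33220352  0.12723725] [-0.78492315 -0.81799829 -0.41635895]
80 mask -36.0 -22.0 21.1 36.1
80 cloud -35.2 -21.1 21.3 37.1
84 mask -36.2 -22.0 20.4 36.4
84 cloud -35.3 -21.1 21.3 36.2
88 mask -36.3 -22.1 20.5 36.6
88 cloud -35.4 -21.2 21.4 36.3
92 mask -36.4 -21.2 20.7 36.8
92 cloud -35.4 -21.2 21.1 36.8
```

The gap is now about 42.5 mm, which is a good fit. I grip the handle at the wrench origin.

Call:
play_rows(rows=[{"gripper": 0.6, "x": 0.011, "y": 0.022, "z": 0, "rx": 0, "ry": 0, "rz": 0}, {"gripper": 0.6, "x": 0.022, "y": 0.043, "z": -0.03, "rx": 0, "ry": 0, "rz": 0}, {"gripper": 0.6, "x": 0.022, "y": 0.043, "z": -0.06, "rx": 0, "ry": 0, "rz": 0}, {"gripper": 0.6, "x": 0.022, "y": 0.043, "z": -0.09, "rx": 0, "ry": 0, "rz": 0}, {"gripper": 0.6, "x": 0.022, "y": 0.043, "z": -0.1, "rx": 0, "ry": 0, "rz": 0}])

```text
time: 6.4
ee_pos: [0.4427, -0.2857, 0.0206]
eef_rot: [-0.004, 0.764, 0.645, -0.0]
force: [-0.1, 0.2, -1.3]
opening: 0.051
grip_force: 0.0
```

Call:
play_rows(rows=[{"gripper": 0.6, "x": 0, "y": 0, "z": -0.012, "rx": 0, "ry": 0, "rz": 0}, {"gripper": 0.6, "x": 0, "y": 0, "z": -0.0185, "rx": 0, "ry": 0, "rz": 0}, {"gripper": 0.6, "x": 0, "y": 0, "z": -0.0185, "rx": 0, "ry": 0, "rz": 0}])

```text
time: 6.7
ee_pos: [0.445, -0.2888, 0.0059]
eef_rot: [-0.0, 0.764, 0.645, -0.0]
force: [0.8, -0.9, -0.8]
opening: 0.0509
grip_force: 0.0
```

Call:
play_rows(rows=[{"gripper": 0.1, "x": 0, "y": 0, "z": 0, "rx": 0, "ry": 0, "rz": 0}, {"gripper": 0, "x": 0, "y": 0, "z": 0, "rx": 0, "ry": 0, "rz": 0}, {"gripper": 0, "x": 0, "y": 0, "z": 0, "rx": 0, "ry": 0, "rz": 0}, {"gripper": 0, "x": 0, "y": 0, "z": 0, "rx": 0, "ry": 0, "rz": 0}, {"gripper": 0, "x": 0, "y": 0, "z": 0, "rx": 0, "ry": 0, "rz": 0}], force=100)

```text
time: 7.2
ee_pos: [0.4459, -0.2895, 0.0078]
eef_rot: [0.001, 0.764, 0.645, 0.0]
force: [-0.7, -0.0, 5.7]
opening: 0.0211
grip_force: 98.4
```

The handle is gripped. I lift it, align it with the caddy and go beside the nut for a close look.

Call:
play_rows(rows=[{"gripper": 0, "x": 0, "y": 0, "z": 0.02, "rx": 0, "ry": 0, "rz": 0}, {"gripper": 0, "x": 0, "y": 0, "z": 0.06, "rx": 0, "ry": 0, "rz": 0}, {"gripper": 0, "x": 0, "y": 0, "z": 0.1, "rx": 0, "ry": 0, "rz": 0}, {"gripper": 0, "x": 0, "y": 0, "z": 0.14, "rx": 0, "ry": 0, "rz": 0}, {"gripper": 0, "x": 0, "y": 0, "z": 0.18, "rx": 0, "ry": 0, "rz": 0}])

```text
time: 7.7
ee_pos: [0.4446, -0.2882, 0.1877]
eef_rot: [-0.0, 0.764, 0.645, 0.0]
force: [1.5, -0.1, -4.4]
opening: 0.0207
grip_force: 99.3
```

Call:
play_rows(rows=[{"gripper": 0, "x": 0.01, "y": 0.03, "z": 0.03, "rx": 0, "ry": 0, "rz": 0.03}, {"gripper": 0, "x": 0.03, "y": 0.07, "z": 0.07, "rx": 0, "ry": 0, "rz": 0.06}, {"gripper": 0, "x": 0.05, "y": 0.11, "z": 0.08, "rx": 0, "ry": 0, "rz": 0.09}, {"gripper": 0, "x": 0.07, "y": 0.15, "z": 0.08, "rx": 0, "ry": 0, "rz": 0.12}, {"gripper": 0, "x": 0.09, "y": 0.19, "z": 0.08, "rx": 0, "ry": 0, "rz": 0.152}])

```text
time: 8.2
ee_pos: [0.5357, -0.0968, 0.2672]
eef_rot: [0.001, 0.713, 0.701, 0.0]
force: [0.8, -0.2, -3.9]
opening: 0.0211
grip_force: 99.4
```

Call:
play_rows(rows=[{"gripper": 0, "x": 0.01, "y": 0.04, "z": 0, "rx": 0, "ry": 0, "rz": 0}, {"gripper": 0, "x": 0.015, "y": 0.07, "z": 0, "rx": 0, "ry": 0, "rz": 0}, {"gripper": 0, "x": 0.015, "y": 0.09, "z": 0, "rx": 0, "ry": 0, "rz": 0}, {"gripper": 0, "x": 0.015, "y": 0.09, "z": 0, "rx": 0, "ry": 0, "rz": 0}, {"gripper": 0, "x": 0.015, "y": 0.09, "z": 0, "rx": 0, "ry": 0, "rz": 0}])

```text
time: 8.7
ee_pos: [0.5497, -0.0085, 0.266]
eef_rot: [-0.0, 0.713, 0.702, -0.0]
force: [-0.6, -0.1, -4.1]
opening: 0.021
grip_force: 99.3
```

Run:
```python
from h import *
s=snap('wrist','w4.png'); np.savez('w4.npz',**s); s2=snap('scene','s4.png'); np.savez('s4.npz',**s2)
b=bot.sense(); print(b['time'],b['ee_pos'],b['eef_rot'],b['opening'])
```

```text
8.8 [ 0.54992527 -0.00961114  0.26609267] [-3.40309900e-05  7.13328062e-01  7.00830196e-01 -3.34542419e-04] 0.020765743699676386
```

View pics/w4.png

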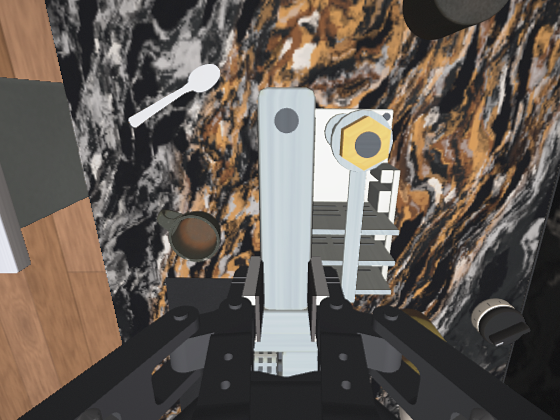

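In the wrist view the nut is at (366,143), with its dark socket at (368,145). The handle runs straight down at column 287, and the bar leads down to (352,290).

Run:
```python
from h import *
s=dict(np.load('w4.npz')); im=s['image']; g=cv2.cvtColor(im,cv2.COLOR_RGB2HSV)
# socket
r=im[110:175,330:400].astype(int); dk=((r.max(2)<110)&(r.max(2)-r.min(2)<30)).astype(np.uint8)
n,l,st,c=cv2.connectedComponentsWithStats(dk)
for i in range(1,n):
    if st[i,4]>150: print('dark',c[i]+[330,110],st[i], ray(s,*(c[i]+[330,110]),.141))
y=((g[...,0]>14)&(g[...,0]<32)&(g[...,1]>140)).astype(np.uint8); k=np.zeros_like(y); k[105:178,328:400]=1; y*=k
c=max(cv2.findContours(y,0,2)[0],key=cv2.contourArea); hull=cv2.convexHull(c); ap=cv2.approxPolyDP(hull,4,True)[:,0]
print('hex',[(tuple(p),ray(s,*p,.141)[:2].round(4)) for p in ap])
P=cloud(s); p=P[y>0]; t=p[p[:,2]>.1385]; print('top pts',len(t),t.min(0),t.max(0),t.mean(0), cv2.minEnclosingCircle(t[:,:2].astype(np.float32)))
# flange
f=P.reshape(-1,3); f=f[(abs(f[:,2]-.121)<.003)&(abs(f[:,0]-.615)<.04)&(abs(f[:,1]-.042)<.04)]; print('flange',len(f),cv2.minEnclosingCircle(f[:,:2].astype(np.float32)))
# bar edges at z .117
q=P.reshape(-1,3); q=q[(abs(q[:,2]-.117)<.0025)&(abs(q[:,0]-.615)<.03)&(q[:,1]<0.005)&(q[:,1]>-.13)]
for a in np.arange(-.12,.0,.02):
    w=q[(q[:,1]>a)&(q[:,1]<a+.01)]
    if len(w): print('bar',a+.005,w[:,0].min(),w[:,0].max(),(w[:,0].min()+w[:,0].max())/2)
# handle
b=bot.sense()['ee_pos']; h=P.reshape(-1,3); h=h[(abs(h[:,2]-.277)<.012)&(abs(h[:,0]-b[0])<.03)&(h[:,1]>.02)&(h[:,1]<.12)]
print('handle z',np.median(h[:,2]),h[:,1].max())
for a in np.arange(.02,.09,.01):
    w=h[(h[:,1]>a)&(h[:,1]<a+.006)]; print(round(a+.003,3),w[:,0].min(),w[:,0].max(),(w[:,0].min()+w[:,0].max())/2,np.median(w[:,2]))
```

```text
dark [382.28220859 168.45398773] [ 40  53  29  12 163] [0.63370858 0.01835351 0.141     ]
hex [((np.int32(351), np.int32(105)), array([0.604 , 0.0709])), ((np.int32(347), np.int32(107)), array([0.6008, 0.0694]))]Traceback (most recent call last):
  File "<stdin>", line 11, in <module>
    return umr_minimum(a, axis, None, out, keepdims, initial, where)
ValueError: zero-size array to reduction operation minimum which has no identity
```

```bash
cat > nut.py <<'E'
from h import *
s=dict(np.load('w4.npz')); im=s['image']; g=cv2.cvtColor(im,cv2.COLOR_RGB2HSV)
print(im[145,350],g[145,350],im[145,368],im[120,368])
y=((g[...,0]>14)&(g[...,0]<32)&(g[...,1]>90)&(g[...,2]>150)).astype(np.uint8); k=np.zeros_like(y); k[112:172,338:394]=1; y*=k; y=cv2.morphologyEx(y,cv2.MORPH_OPEN,np.ones((3,3)))
c=max(cv2.findContours(y,0,2)[0],key=cv2.contourArea); hull=cv2.convexHull(c); ap=cv2.approxPolyDP(hull,3,True)[:,0]
print('hex',[(tuple(map(int,p)),ray(s,*p,.141)[:2].round(4)) for p in ap])
r=im[128:160,352:385].astype(int); dk=((r.max(2)<150)&(r.max(2)-r.min(2)<40)).astype(np.uint8)
n,l,st,c=cv2.connectedComponentsWithStats(dk); i=1+np.argmax(st[1:,4]); c=c[i]+[352,128]; print('socket',c,st[i],ray(s,*c,.141))
P=cloud(s); t=P[112:172,338:394].reshape(-1,3); t=t[(t[:,2]>.1385)&(t[:,2]<.146)]; print('top',len(t),np.median(t,0),cv2.minEnclosingCircle(t[:,:2].astype(np.float32)))
q=P.reshape(-1,3)
f=q[(abs(q[:,2]-.121)<.002)&(abs(q[:,0]-.615)<.04)&(abs(q[:,1]-.042)<.04)]; print('flange',len(f),cv2.minEnclosingCircle(f[:,:2].astype(np.float32)))
w0=q[(abs(q[:,2]-.117)<.0025)&(abs(q[:,0]-.615)<.03)&(q[:,1]<0.005)&(q[:,1]>-.13)]
for a in np.arange(-.12,.0,.02):
    w=w0[(w0[:,1]>a)&(w0[:,1]<a+.01)]
    if len(w): print('bar',a+.005,w[:,0].min(),w[:,0].max(),(w[:,0].min()+w[:,0].max())/2)
b=bot.sense()['ee_pos']; h=q[(abs(q[:,2]-.277)<.012)&(abs(q[:,0]-b[0])<.03)&(q[:,1]>.02)&(q[:,1]<.12)]
print('handle z',np.median(h[:,2]),h[:,1].max())
for a in np.arange(.02,.08,.01):
    w=h[(h[:,1]>a)&(h[:,1]<a+.006)]
    if len(w): print(round(a+.003,3),w[:,0].min(),w[:,0].max(),(w[:,0].min()+w[:,0].max())/2,np.median(w[:,2]))
E
python3 nut.py
```

```text
[237 212 129] [ 23 116 237] [107 113 120] [236 208 126]
hex [((369, 117), array([0.6193, 0.0613])), ((390, 131), array([0.6375, 0.0498])), ((388, 155), array([0.6376, 0.0299])), ((362, 169), array([0.6162, 0.0182])), ((342, 156), array([0.5984, 0.0297])), ((343, 131), array([0.5984, 0.0505]))]
socket [367.48761905 144.3847619 ] [  3   4  26  26 525] [0.61952246 0.03912666 0.141     ]
top 1613 [0.61858523 0.04034581 0.14158401] ((0.6191152930259705, 0.03986484929919243), 0.021461447700858116)
flange 943 ((0.6201013326644897, 0.03562263771891594), 0.031833719462156296)
bar -0.11499999999999999 0.6076260369064048 0.622999355974326 0.6153126964403655
bar -0.09499999999999999 0.6077433648141037 0.6239274629021789 0.6158354138581413
bar -0.07499999999999998 0.6082137684059166 0.6244285534217091 0.6163211609138128
bar -0.054999999999999986 0.6090286922206459 0.6249394192297653 0.6169840557252055
bar -0.03499999999999998 0.6093024742720334 0.6253380510371953 0.6173202626546144
bar -0.014999999999999975 0.6096023481824557 0.6261122601066662 0.617857304144561
handle z 0.2761003620989584 0.07986052659505444
0.023 0.5377722022319784 0.5625692915739018 0.5501707469029401 0.2765793111604179
0.033 0.5379956005341666 0.5629866095341066 0.5504911050341366 0.27638614265492867
0.043 0.5381376293871707 0.5632517099262988 0.5506946696567347 0.27623333023499913
0.053 0.5384762633783801 0.5631772452867286 0.5508267543325543 0.276052871012511
0.063 0.5384693364929378 0.5634791326152492 0.5509742345540936 0.27601224904771493
0.073 0.539439465597518 0.5632433763083313 0.5513414209529246 0.27585391112498175
```

Nut at (0.619, 0.0395), bar and handle parallel to within 0.2°. Moving over the nut, then to just above it.

Call:
play_rows(rows=[{"gripper": 0, "x": 0.018, "y": 0.036, "z": 0, "rx": 0, "ry": 0, "rz": 0}, {"gripper": 0, "x": 0.036, "y": 0.073, "z": 0, "rx": 0, "ry": 0, "rz": 0}, {"gripper": 0, "x": 0.054, "y": 0.11, "z": 0, "rx": 0, "ry": 0, "rz": 0}, {"gripper": 0, "x": 0.0715, "y": 0.1455, "z": -0.02, "rx": 0, "ry": 0, "rz": -0.004}, {"gripper": 0, "x": 0.0715, "y": 0.1455, "z": -0.06, "rx": 0, "ry": 0, "rz": -0.004}])

```text
time: 9.3
ee_pos: [0.6261, 0.1401, 0.209]
eef_rot: [0.002, 0.714, 0.7, 0.004]
force: [1.1, -0.3, -5.6]
opening: 0.0212
grip_force: 99.6
```

Call:
play_rows(rows=[{"gripper": 0, "x": 0, "y": 0, "z": -0.03, "rx": 0, "ry": 0, "rz": 0}, {"gripper": 0, "x": 0, "y": 0, "z": -0.05, "rx": 0, "ry": 0, "rz": 0}, {"gripper": 0, "x": 0, "y": 0, "z": -0.05, "rx": 0, "ry": 0, "rz": 0}, {"gripper": 0, "x": 0, "y": 0, "z": -0.05, "rx": 0, "ry": 0, "rz": 0}])

```text
time: 9.7
ee_pos: [0.6221, 0.1356, 0.1565]
eef_rot: [-0.0, 0.715, 0.699, -0.0]
force: [0.9, 0.6, -3.5]
opening: 0.0209
grip_force: 99.5
```

Run:
```python
from h import *
s=snap('wrist'); s2=snap('scene'); np.savez('w5.npz',**s); np.savez('s5.npz',**s2)
b=bot.sense(); print(b['time'],b['ee_pos'],b['eef_rot'],b['force'])
a=s['image']; c=cv2.resize(s2['image'][170:270,190:310],None,fx=4,fy=4.2,interpolation=cv2.INTER_CUBIC)
c=np.hstack([cv2.resize(a,(320,420)),c]) ; cv2.imwrite('pics/c5.png',cv2.cvtColor(c,cv2.COLOR_RGB2BGR))
```

```text
9.8 [0.62311176 0.13602462 0.15827475] [0.00115853 0.71484874 0.69927706 0.00123545] [-0.28047178 -0.07912174 -4.07077766]
```

View pics/c5.png

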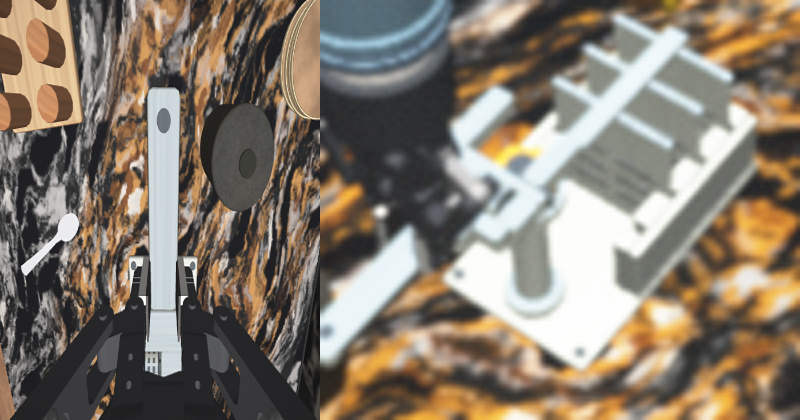

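In the scene half, the nut (520,160) shows inside the mouth. I lower it while watching the force.

Call:
play_rows(rows=[{"gripper": 0, "x": 0, "y": 0, "z": -0.004, "rx": 0, "ry": 0, "rz": 0}, {"gripper": 0, "x": 0, "y": 0, "z": -0.008, "rx": 0, "ry": 0, "rz": 0}, {"gripper": 0, "x": 0, "y": 0, "z": -0.011, "rx": 0, "ry": 0, "rz": 0}, {"gripper": 0, "x": 0, "y": 0, "z": -0.013, "rx": 0, "ry": 0, "rz": 0}, {"gripper": 0, "x": 0, "y": 0, "z": -0.013, "rx": 0, "ry": 0, "rz": 0}])

```text
time: 10.3
ee_pos: [0.6214, 0.1368, 0.1428]
eef_rot: [-0.0, 0.714, 0.7, -0.0]
force: [0.6, -0.4, -4.4]
opening: 0.0212
grip_force: 99.5
```

Call:
play_rows(rows=[{"gripper": 0, "x": 0, "y": 0, "z": -0.002, "rx": 0, "ry": 0, "rz": 0}, {"gripper": 0, "x": 0, "y": 0, "z": -0.003, "rx": 0, "ry": 0, "rz": 0}, {"gripper": 0, "x": 0, "y": 0, "z": -0.003, "rx": 0, "ry": 0, "rz": 0}])

```text
time: 10.6
ee_pos: [0.6216, 0.1368, 0.1401]
eef_rot: [-0.0, 0.714, 0.7, -0.0]
force: [0.4, 0.4, -4.3]
opening: 0.0209
grip_force: 99.5
```

Call:
play_rows(rows=[{"gripper": 0, "x": 0, "y": 0, "z": -0.003, "rx": 0, "ry": 0, "rz": 0}, {"gripper": 0, "x": 0, "y": 0, "z": -0.006, "rx": 0, "ry": 0, "rz": 0}, {"gripper": 0, "x": 0, "y": 0, "z": -0.009, "rx": 0, "ry": 0, "rz": 0}, {"gripper": 0, "x": 0, "y": 0, "z": -0.011, "rx": 0, "ry": 0, "rz": 0}, {"gripper": 0, "x": 0, "y": 0, "z": -0.011, "rx": 0, "ry": 0, "rz": 0}])

```text
time: 11.1
ee_pos: [0.6214, 0.1367, 0.1287]
eef_rot: [-0.0, 0.714, 0.7, -0.0]
force: [-0.6, 0.1, -5.5]
opening: 0.021
grip_force: 99.5
```

Call:
play_rows(rows=[{"gripper": 0, "x": 0, "y": 0, "z": -0.0015, "rx": 0, "ry": 0, "rz": 0}, {"gripper": 0, "x": 0, "y": 0, "z": -0.0025, "rx": 0, "ry": 0, "rz": 0}, {"gripper": 0, "x": 0, "y": 0, "z": -0.0025, "rx": 0, "ry": 0, "rz": 0}, {"gripper": 0, "x": 0, "y": 0, "z": -0.0025, "rx": 0, "ry": 0, "rz": 0}])

```text
time: 11.5
ee_pos: [0.6217, 0.1367, 0.1269]
eef_rot: [0.0, 0.714, 0.7, 0.0]
force: [-0.9, -0.1, -4.2]
opening: 0.0209
grip_force: 99.5
```

It is seated without contact, about 1 mm above the flange. I turn it counterclockwise about the nut.

Call:
play_rows(rows=[{"gripper": 0, "x": -0.0097, "y": -0.0003, "z": 0, "rx": 0, "ry": 0, "rz": 0.1}, {"gripper": 0, "x": -0.0194, "y": -0.0014, "z": 0, "rx": 0, "ry": 0, "rz": 0.2}, {"gripper": 0, "x": -0.0288, "y": -0.0036, "z": 0, "rx": 0, "ry": 0, "rz": 0.3}, {"gripper": 0, "x": -0.0381, "y": -0.0067, "z": 0, "rx": 0, "ry": 0, "rz": 0.4}, {"gripper": 0, "x": -0.0469, "y": -0.0106, "z": 0, "rx": 0, "ry": 0, "rz": 0.5}])

```text
time: 12.0
ee_pos: [0.5749, 0.126, 0.1271]
eef_rot: [0.001, 0.517, 0.856, 0.0]
force: [1.6, -0.9, -4.3]
opening: 0.0211
grip_force: 99.5
```

Run:
```python
from h import *
s2=snap('scene'); b=bot.sense(); print(b['time'],b['ee_pos'],b['eef_rot'],b['force'],b['torque'])
c=cv2.resize(s2['image'][170:270,190:310],None,fx=4,fy=4,interpolation=cv2.INTER_CUBIC); cv2.imwrite('pics/c6.png',cv2.cvtColor(c,cv2.COLOR_RGB2BGR))
```

```text
12.05 [0.57385095 0.12545806 0.12706261] [ 3.11133219e-04  5.15267491e-01  8.57029340e-01 -1.62164119e-04] [ 1.44644286  0.55448878 -4.6895547 ] [ 0.36601279 -0.27849707  0.31186032]
```

View pics/c6.png

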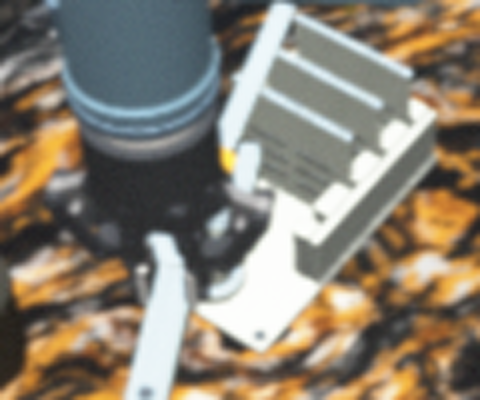

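The bar is swinging with the wrench: its end is now at (280,10). I continue.

Call:
play_rows(rows=[{"gripper": 0, "x": -0.0084, "y": -0.0049, "z": 0, "rx": 0, "ry": 0, "rz": 0.1}, {"gripper": 0, "x": -0.0163, "y": -0.0105, "z": 0, "rx": 0, "ry": 0, "rz": 0.2}, {"gripper": 0, "x": -0.0236, "y": -0.017, "z": 0, "rx": 0, "ry": 0, "rz": 0.3}, {"gripper": 0, "x": -0.0302, "y": -0.0241, "z": 0, "rx": 0, "ry": 0, "rz": 0.4}, {"gripper": 0, "x": -0.0361, "y": -0.0318, "z": 0, "rx": 0, "ry": 0, "rz": 0.5}])

```text
time: 12.55
ee_pos: [0.5392, 0.0943, 0.1272]
eef_rot: [0.001, 0.291, 0.957, 0.0]
force: [3.0, -0.6, -5.7]
opening: 0.0208
grip_force: 99.5
```

Call:
play_rows(rows=[{"gripper": 0, "x": -0.0051, "y": -0.0083, "z": 0, "rx": 0, "ry": 0, "rz": 0.1}, {"gripper": 0, "x": -0.0093, "y": -0.0171, "z": 0, "rx": 0, "ry": 0, "rz": 0.2}, {"gripper": 0, "x": -0.0126, "y": -0.0262, "z": 0, "rx": 0, "ry": 0, "rz": 0.3}, {"gripper": 0, "x": -0.015, "y": -0.0356, "z": 0, "rx": 0, "ry": 0, "rz": 0.4}, {"gripper": 0, "x": -0.015, "y": -0.0356, "z": 0, "rx": 0, "ry": 0, "rz": 0.4}])

```text
time: 13.05
ee_pos: [0.524, 0.0584, 0.1271]
eef_rot: [0.0, 0.097, 0.995, 0.0]
force: [0.5, 1.8, -4.9]
opening: 0.0206
grip_force: 99.5
```

Run:
```python
from h import *
s2=snap('scene'); b=bot.sense(); print(b['time'],b['ee_pos'],b['eef_rot'],b['force'],b['torque'])
P=cloud(s2).reshape(-1,3); q=P[(abs(P[:,2]-.116)<.004)&(P[:,0]>.66)&(P[:,0]<.83)&(P[:,1]<.08)&(P[:,1]>-.14)]
l=cv2.fitLine(q[:,:2].astype(np.float32),cv2.DIST_HUBER,0,.01,.01).ravel(); print(len(q),l,np.degrees(np.arctan2(l[1],l[0])),q.max(0))
```

```text
13.1 [0.5239952  0.05880561 0.12704665] [2.30476244e-04 9.78096443e-02 9.95205064e-01 3.18633161e-04] [ 0.49743484  1.86506827 -5.62241697] [ 0.16735846 -0.02982024  0.06750782]
187 [ 0.9412608  -0.3376805   0.7190674   0.00470394] -19.735619 [0.78186532 0.03222913 0.11897948]
```

The latch is at about 1.25 rad. I give it a little more towards the stop, relax slightly and lift off.

Call:
play_rows(rows=[{"gripper": 0, "x": -0.0007, "y": -0.0048, "z": 0, "rx": 0, "ry": 0, "rz": 0.05}, {"gripper": 0, "x": -0.0014, "y": -0.0096, "z": 0, "rx": 0, "ry": 0, "rz": 0.1}, {"gripper": 0, "x": -0.0014, "y": -0.0096, "z": 0, "rx": 0, "ry": 0, "rz": 0.1}, {"gripper": 0, "x": -0.0007, "y": -0.0038, "z": 0, "rx": 0, "ry": 0, "rz": 0.04}, {"gripper": 0, "x": -0.0007, "y": -0.0038, "z": 0, "rx": 0, "ry": 0, "rz": 0.04}])

```text
time: 13.6
ee_pos: [0.5229, 0.0557, 0.1268]
eef_rot: [-0.0, 0.077, 0.997, 0.0]
force: [-0.8, -0.1, -4.4]
opening: 0.0208
grip_force: 99.6
```

Call:
play_rows(rows=[{"gripper": 0, "x": 0, "y": 0, "z": 0.006, "rx": 0, "ry": 0, "rz": 0}, {"gripper": 0, "x": 0, "y": 0, "z": 0.014, "rx": 0, "ry": 0, "rz": 0}, {"gripper": 0, "x": 0, "y": 0, "z": 0.024, "rx": 0, "ry": 0, "rz": 0}, {"gripper": 0, "x": 0, "y": 0, "z": 0.05, "rx": 0, "ry": 0, "rz": 0}, {"gripper": 0, "x": 0, "y": 0, "z": 0.09, "rx": 0, "ry": 0, "rz": 0}])

```text
time: 14.1
ee_pos: [0.5214, 0.0549, 0.2165]
eef_rot: [-0.002, 0.076, 0.997, 0.0]
force: [1.3, 0.5, -4.5]
opening: 0.0213
grip_force: 99.5
```

Call:
play_rows(rows=[{"gripper": 0, "x": 0, "y": -0.02, "z": 0.02, "rx": 0, "ry": 0, "rz": -0.14}, {"gripper": 0, "x": 0, "y": -0.04, "z": 0.03, "rx": 0, "ry": 0, "rz": -0.28}, {"gripper": 0, "x": 0, "y": -0.07, "z": 0.03, "rx": 0, "ry": 0, "rz": -0.42}, {"gripper": 0, "x": 0, "y": -0.1, "z": 0.03, "rx": 0, "ry": 0, "rz": -0.56}, {"gripper": 0, "x": -0.01, "y": -0.13, "z": 0.03, "rx": 0, "ry": 0, "rz": -0.7}])

```text
time: 14.6
ee_pos: [0.5138, -0.0765, 0.2481]
eef_rot: [0.001, 0.416, 0.91, 0.0]
force: [0.6, -0.1, -3.3]
opening: 0.021
grip_force: 99.5
```

Call:
play_rows(rows=[{"gripper": 0, "x": -0.01, "y": -0.04, "z": 0, "rx": 0, "ry": 0, "rz": -0.14}, {"gripper": 0, "x": -0.02, "y": -0.08, "z": 0, "rx": 0, "ry": 0, "rz": -0.28}, {"gripper": 0, "x": -0.03, "y": -0.12, "z": 0, "rx": 0, "ry": 0, "rz": -0.42}, {"gripper": 0, "x": -0.04, "y": -0.16, "z": 0, "rx": 0, "ry": 0, "rz": -0.56}, {"gripper": 0, "x": -0.05, "y": -0.19, "z": 0, "rx": 0, "ry": 0, "rz": -0.7}])

```text
time: 15.1
ee_pos: [0.4624, -0.2678, 0.248]
eef_rot: [0.001, 0.703, 0.711, -0.0]
force: [-0.1, 0.2, -5.7]
opening: 0.0208
grip_force: 99.6
```

Run:
```python
from h import *
s2=snap('scene'); s=snap('wrist','w7.png'); b=bot.sense(); print(b['time'],b['ee_pos'],b['eef_rot'],b['force'],b['torque'])
c=cv2.resize(s2['image'][140:300,200:410],None,fx=2.1,fy=2.1,interpolation=cv2.INTER_CUBIC)
c=np.hstack([cv2.resize(s['image'],(355,c.shape[0])),c]); cv2.imwrite('pics/c7.png',cv2.cvtColor(c,cv2.COLOR_RGB2BGR)); np.savez('w7.npz',**s)
P=cloud(s2).reshape(-1,3); q=P[(abs(P[:,2]-.116)<.004)&(P[:,0]>.66)&(P[:,0]<.83)&(P[:,1]<.12)&(P[:,1]>-.14)]
l=cv2.fitLine(q[:,:2].astype(np.float32),cv2.DIST_HUBER,0,.01,.01).ravel(); print(len(q),l,np.degrees(np.arctan2(l[1],l[0])),q.max(0))
d=np.load('w2.npz'); s=dict(R=d['R'],t=d['t'],intrinsics=d['intrinsics'])
w=[ray(s,*p,.003) for p in((243,76),(369,55),(384,243),(278,258))]; print(np.round(w,3),np.mean(w,0))
```

```text
15.2 [ 0.46175728 -0.26945708  0.24771927] [ 0.00111457  0.70323023  0.7109607  -0.00094457] [-0.13243956 -0.30859618 -4.4763467 ] [ 0.08005601 -0.05039215 -0.01702735]
199 [ 0.96944016 -0.24532796  0.7204605   0.01474262] -14.201215 [0.78640627 0.03558376 0.11834325]
[[ 0.375 -0.168  0.003]
 [ 0.539 -0.178  0.003]
 [ 0.528 -0.445  0.003]
 [ 0.363 -0.435  0.003]] [ 0.45123236 -0.30658355  0.003     ]
```

View pics/c7.png

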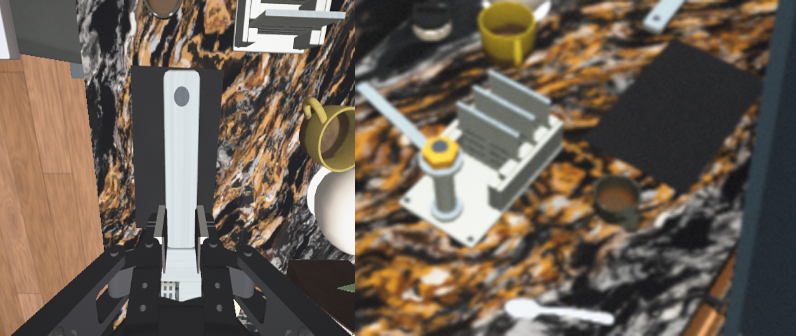

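The latch is open to about 1.35 rad, and the mat centre is at (0.451, -0.307). I lay the wrench down.

Call:
play_rows(rows=[{"gripper": 0, "x": -0.006, "y": -0.02, "z": -0.04, "rx": 0, "ry": 0, "rz": -0.04}, {"gripper": 0, "x": -0.011, "y": -0.038, "z": -0.085, "rx": 0, "ry": 0, "rz": -0.04}, {"gripper": 0, "x": -0.011, "y": -0.038, "z": -0.13, "rx": 0, "ry": 0, "rz": -0.04}, {"gripper": 0, "x": -0.011, "y": -0.038, "z": -0.175, "rx": 0, "ry": 0, "rz": -0.04}, {"gripper": 0, "x": -0.011, "y": -0.038, "z": -0.215, "rx": 0, "ry": 0, "rz": -0.04}])

```text
time: 15.7
ee_pos: [0.4521, -0.3028, 0.0308]
eef_rot: [0.0, 0.714, 0.7, 0.0]
force: [0.6, -0.1, -4.7]
opening: 0.0207
grip_force: 99.5
```

Call:
play_rows(rows=[{"gripper": 0, "x": 0, "y": 0, "z": -0.01, "rx": 0, "ry": 0, "rz": 0}, {"gripper": 0, "x": 0, "y": 0, "z": -0.018, "rx": 0, "ry": 0, "rz": 0}, {"gripper": 0, "x": 0, "y": 0, "z": -0.022, "rx": 0, "ry": 0, "rz": 0}, {"gripper": 0, "x": 0, "y": 0, "z": -0.0235, "rx": 0, "ry": 0, "rz": 0}, {"gripper": 0, "x": 0, "y": 0, "z": -0.0235, "rx": 0, "ry": 0, "rz": 0}])

```text
time: 16.2
ee_pos: [0.453, -0.3039, 0.0098]
eef_rot: [0.001, 0.714, 0.7, 0.0]
force: [-0.0, -0.4, -4.6]
opening: 0.0211
grip_force: 99.6
```

Call:
play_rows(rows=[{"gripper": 0, "x": 0, "y": 0, "z": -0.002, "rx": 0, "ry": 0, "rz": 0}, {"gripper": 0, "x": 0, "y": 0, "z": -0.002, "rx": 0, "ry": 0, "rz": 0}, {"gripper": 0.5, "x": 0, "y": 0, "z": -0.002, "rx": 0, "ry": 0, "rz": 0}, {"gripper": 0.6, "x": 0, "y": 0, "z": -0.002, "rx": 0, "ry": 0, "rz": 0}, {"gripper": 0.6, "x": 0, "y": 0, "z": -0.002, "rx": 0, "ry": 0, "rz": 0}], force=40)

```text
time: 16.7
ee_pos: [0.4522, -0.3033, 0.0066]
eef_rot: [0.0, 0.714, 0.7, -0.0]
force: [0.2, -0.7, -0.9]
opening: 0.0513
grip_force: 0.0
```

Call:
play_rows(rows=[{"gripper": 0.6, "x": 0, "y": 0, "z": 0.03, "rx": 0, "ry": 0, "rz": 0}, {"gripper": 0.6, "x": 0, "y": 0, "z": 0.08, "rx": 0, "ry": 0, "rz": 0}, {"gripper": 0.6, "x": 0, "y": 0, "z": 0.13, "rx": 0, "ry": 0, "rz": 0}, {"gripper": 0.6, "x": 0, "y": 0, "z": 0.18, "rx": 0, "ry": 0, "rz": 0.14}, {"gripper": 0.5, "x": 0, "y": 0.02, "z": 0.22, "rx": 0, "ry": 0, "rz": 0.28}])

```text
time: 17.2
ee_pos: [0.4525, -0.2852, 0.2296]
eef_rot: [0.002, 0.608, 0.794, -0.001]
force: [0.7, -0.6, -0.3]
opening: 0.0428
grip_force: 0.0
```

Call:
play_rows(rows=[{"gripper": 0.25, "x": 0.02, "y": 0.03, "z": 0.02, "rx": 0, "ry": 0, "rz": 0.14}, {"gripper": 0.25, "x": 0.04, "y": 0.06, "z": 0.02, "rx": 0, "ry": 0, "rz": 0.28}, {"gripper": 0.25, "x": 0.06, "y": 0.09, "z": 0.02, "rx": 0, "ry": 0, "rz": 0.42}, {"gripper": 0.25, "x": 0.08, "y": 0.13, "z": 0.02, "rx": 0, "ry": 0, "rz": 0.56}, {"gripper": 0.25, "x": 0.1, "y": 0.16, "z": 0.02, "rx": 0, "ry": 0, "rz": 0.7}])

```text
time: 17.7
ee_pos: [0.5524, -0.121, 0.2465]
eef_rot: [0.0, 0.298, 0.954, 0.0]
force: [-0.0, 0.1, 0.7]
opening: 0.0217
grip_force: 0.0
```

Call:
play_rows(rows=[{"gripper": 0.25, "x": 0.02, "y": 0.02, "z": 0, "rx": 0, "ry": 0, "rz": 0.14}, {"gripper": 0.25, "x": 0.03, "y": 0.034, "z": 0, "rx": 0, "ry": 0, "rz": 0.28}, {"gripper": 0.25, "x": 0.03, "y": 0.034, "z": 0, "rx": 0, "ry": 0, "rz": 0.42}, {"gripper": 0.25, "x": 0.03, "y": 0.034, "z": 0, "rx": 0, "ry": 0, "rz": 0.564}, {"gripper": 0.25, "x": 0.03, "y": 0.034, "z": 0, "rx": 0, "ry": 0, "rz": 0.584}])

```text
time: 18.2
ee_pos: [0.582, -0.0888, 0.2461]
eef_rot: [-0.0, 0.013, 1.0, 0.0]
force: [-0.0, -0.3, 0.2]
opening: 0.0211
grip_force: 0.0
```

Run:
```python
from h import *
s=snap('wrist','w8.png'); np.savez('w8.npz',**s); b=bot.sense(); print(b['time'],b['ee_pos'],b['eef_rot'],b['force'],b['opening'])
P=cloud(s).reshape(-1,3)
for y0 in(-.0545,-.0905,-.1265):
    q=P[(abs(P[:,1]-y0)<.012)&(P[:,2]>.1045)&(P[:,2]<.112)&(abs(P[:,0]-.615)<.07)]
    if len(q): print(len(q),cv2.minAreaRect((q[:,:2]*1000).astype(np.float32)),np.median(q[:,2]))
```

```text
18.25 [ 0.58193888 -0.08897799  0.24619117] [-1.23540994e-04  1.40975006e-02  9.99900618e-01  1.48641689e-05] [ 0.58966727 -0.16678795 -0.0233678 ] 0.021360354579518938
523 ((610.6890258789062, -54.47316360473633), (6.162256717681885, 88.583740234375), 88.61543273925781) 0.10816013176262217
570 ((615.2540893554688, -90.8329849243164), (5.098448276519775, 99.16632080078125), 88.63275909423828) 0.10821613078274471
540 ((608.9739379882812, -126.35133361816406), (6.269325256347656, 88.36737060546875), 88.57046508789062) 0.10818337743268658
```

View pics/w8.png

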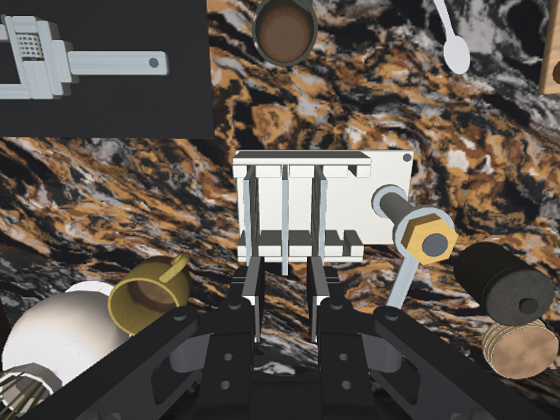

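The wrist view shows three plates with top edges at columns 248, 285 and 322, the bar well clear, and the wrench on its mat. I take the plate nearest the post.

Call:
play_rows(rows=[{"gripper": 0.25, "x": 0.018, "y": 0.018, "z": -0.02, "rx": 0, "ry": 0, "rz": 0}, {"gripper": 0.25, "x": 0.034, "y": 0.0345, "z": -0.04, "rx": 0, "ry": 0, "rz": 0}, {"gripper": 0.25, "x": 0.034, "y": 0.0345, "z": -0.08, "rx": 0, "ry": 0, "rz": 0}, {"gripper": 0.25, "x": 0.034, "y": 0.0345, "z": -0.12, "rx": 0, "ry": 0, "rz": 0}, {"gripper": 0.25, "x": 0.034, "y": 0.0345, "z": -0.15, "rx": 0, "ry": 0, "rz": 0}])

```text
time: 18.75
ee_pos: [0.6149, -0.0543, 0.0938]
eef_rot: [-0.001, 0.016, 1.0, 0.0]
force: [0.6, -0.3, 1.3]
opening: 0.0214
grip_force: 0.0
```

Call:
play_rows(rows=[{"gripper": 0.25, "x": 0, "y": 0, "z": -0.014, "rx": 0, "ry": 0, "rz": 0}, {"gripper": 0, "x": 0, "y": 0, "z": -0.014, "rx": 0, "ry": 0, "rz": 0}, {"gripper": 0, "x": 0, "y": 0, "z": -0.014, "rx": 0, "ry": 0, "rz": 0}, {"gripper": 0, "x": 0, "y": 0, "z": -0.014, "rx": 0, "ry": 0, "rz": 0}], force=60)

```text
time: 19.15
ee_pos: [0.6173, -0.0551, 0.0843]
eef_rot: [0.002, 0.014, 1.0, -0.0]
force: [-0.3, 0.3, -0.8]
opening: 0.0048
grip_force: 60.4
```

Call:
play_rows(rows=[{"gripper": 0, "x": 0, "y": 0, "z": 0.02, "rx": 0, "ry": 0, "rz": 0}, {"gripper": 0, "x": 0, "y": 0, "z": 0.05, "rx": 0, "ry": 0, "rz": 0}, {"gripper": 0, "x": 0, "y": 0, "z": 0.09, "rx": 0, "ry": 0, "rz": 0}, {"gripper": 0, "x": 0, "y": 0, "z": 0.13, "rx": 0, "ry": 0, "rz": 0}, {"gripper": 0, "x": 0, "y": 0, "z": 0.17, "rx": 0, "ry": 0, "rz": 0}])

```text
time: 19.65
ee_pos: [0.6161, -0.0546, 0.2559]
eef_rot: [0.001, 0.014, 1.0, -0.0]
force: [0.8, 0.2, -0.6]
opening: 0.0047
grip_force: 60.4
```

The plate is out. I carry it to the drainer.

Call:
play_rows(rows=[{"gripper": 0, "x": -0.018, "y": 0.042, "z": 0, "rx": 0, "ry": 0, "rz": 0.01}, {"gripper": 0, "x": -0.036, "y": 0.084, "z": 0, "rx": 0, "ry": 0, "rz": 0.02}, {"gripper": 0, "x": -0.054, "y": 0.126, "z": 0, "rx": 0, "ry": 0, "rz": 0.03}, {"gripper": 0, "x": -0.072, "y": 0.168, "z": 0, "rx": 0, "ry": 0, "rz": 0.04}, {"gripper": 0, "x": -0.09, "y": 0.21, "z": 0, "rx": 0, "ry": 0, "rz": 0.05}])

```text
time: 20.15
ee_pos: [0.5255, 0.1568, 0.2543]
eef_rot: [0.002, -0.011, 1.0, 0.0]
force: [1.3, 0.9, -1.6]
opening: 0.005
grip_force: 60.4
```

Call:
play_rows(rows=[{"gripper": 0, "x": -0.019, "y": 0.042, "z": 0, "rx": 0, "ry": 0, "rz": 0.01}, {"gripper": 0, "x": -0.037, "y": 0.084, "z": 0, "rx": 0, "ry": 0, "rz": 0.02}, {"gripper": 0, "x": -0.055, "y": 0.126, "z": 0, "rx": 0, "ry": 0, "rz": 0.035}, {"gripper": 0, "x": -0.074, "y": 0.168, "z": 0, "rx": 0, "ry": 0, "rz": 0.035}, {"gripper": 0, "x": -0.093, "y": 0.21, "z": 0, "rx": 0, "ry": 0, "rz": 0.035}])

```text
time: 20.65
ee_pos: [0.4323, 0.3672, 0.2544]
eef_rot: [0.002, -0.028, 1.0, 0.001]
force: [1.2, 0.1, -0.9]
opening: 0.0048
grip_force: 60.4
```

Call:
play_rows(rows=[{"gripper": 0, "x": 0, "y": 0, "z": -0.02, "rx": 0, "ry": 0, "rz": 0}, {"gripper": 0, "x": 0, "y": 0, "z": -0.02, "rx": 0, "ry": 0, "rz": 0}])

```text
time: 20.85
ee_pos: [0.4311, 0.3662, 0.2317]
eef_rot: [-0.001, -0.03, 1.0, -0.0]
force: [1.1, -0.3, -1.6]
opening: 0.0048
grip_force: 60.4
```

Run:
```python
from h import *
s=snap('wrist','w9.png'); np.savez('w9.npz',**s); b=bot.sense(); print(b['time'],b['ee_pos'],b['eef_rot'],b['force'],b['opening'])
P=cloud(s).reshape(-1,3)
p=P[(P[:,2]>.058)&(P[:,2]<.068)&(P[:,0]>.33)&(P[:,0]<.52)&(P[:,1]>.17)&(P[:,1]<.45)]
k=cv2.kmeans(p[:,:2].astype(np.float32),10,None,(3,50,1e-5),10,cv2.KMEANS_PP_CENTERS)
c=k[2]; i=np.argsort(c[:,1]); print(np.c_[c[i],np.bincount(k[1].ravel())[i]].round(4))
```

```text
20.9 [0.43219788 0.36545771 0.23265793] [-1.91410772e-04 -2.91486236e-02  9.99575011e-01 -3.44722355e-04] [ 0.19815466  0.31880505 -2.37867513] 0.004838554269869476
[[4.089e-01 2.183e-01 3.630e+02]
 [4.719e-01 2.225e-01 3.050e+02]
 [4.061e-01 2.596e-01 3.670e+02]
 [4.690e-01 2.638e-01 3.120e+02]
 [4.036e-01 3.010e-01 3.660e+02]
 [4.665e-01 3.051e-01 3.010e+02]
 [4.009e-01 3.424e-01 3.640e+02]
 [4.638e-01 3.465e-01 3.060e+02]
 [3.981e-01 3.837e-01 3.650e+02]
 [4.609e-01 3.880e-01 3.000e+02]]
```

View pics/w9.png

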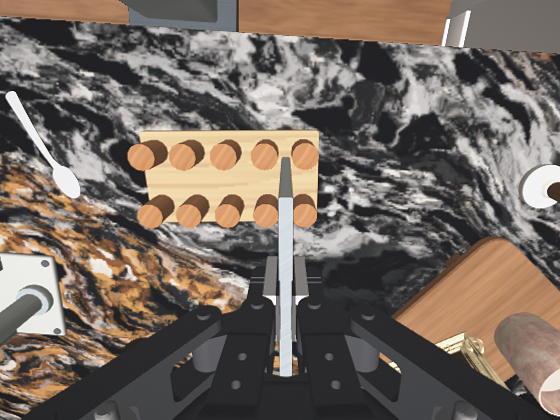

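The plate hovers centred over the end gap (its lower edge at (286,160)), within 1 mm of the measured gap centre (0.431, 0.365). I lower it.

Call:
play_rows(rows=[{"gripper": 0, "x": -0.001, "y": 0, "z": -0.04, "rx": 0, "ry": 0, "rz": 0.005}, {"gripper": 0, "x": -0.001, "y": 0, "z": -0.08, "rx": 0, "ry": 0, "rz": 0.005}, {"gripper": 0, "x": -0.001, "y": 0, "z": -0.11, "rx": 0, "ry": 0, "rz": 0.005}, {"gripper": 0, "x": -0.001, "y": 0, "z": -0.13, "rx": 0, "ry": 0, "rz": 0.005}, {"gripper": 0, "x": -0.001, "y": 0, "z": -0.14, "rx": 0, "ry": 0, "rz": 0.005}])

```text
time: 21.4
ee_pos: [0.4325, 0.364, 0.0917]
eef_rot: [-0.001, -0.03, 1.0, -0.0]
force: [0.4, -0.6, -1.9]
opening: 0.0052
grip_force: 60.4
```

Call:
play_rows(rows=[{"gripper": 0, "x": 0, "y": 0, "z": -0.002, "rx": 0, "ry": 0, "rz": 0}, {"gripper": 0, "x": 0, "y": 0, "z": -0.003, "rx": 0, "ry": 0, "rz": 0}, {"gripper": 0.1, "x": 0, "y": 0, "z": -0.003, "rx": 0, "ry": 0, "rz": 0}, {"gripper": 0.25, "x": 0, "y": 0, "z": -0.003, "rx": 0, "ry": 0, "rz": 0}, {"gripper": 0.25, "x": 0, "y": 0, "z": -0.003, "rx": 0, "ry": 0, "rz": 0}])

```text
time: 21.9
ee_pos: [0.4326, 0.3658, 0.0904]
eef_rot: [0.001, -0.031, 1.0, 0.0]
force: [-0.2, -0.5, 0.8]
opening: 0.0213
grip_force: 0.0
```

Call:
play_rows(rows=[{"gripper": 0.25, "x": 0, "y": 0, "z": 0.02, "rx": 0, "ry": 0, "rz": 0}, {"gripper": 0.25, "x": 0, "y": 0, "z": 0.06, "rx": 0, "ry": 0, "rz": 0}, {"gripper": 0.25, "x": 0, "y": 0, "z": 0.11, "rx": 0, "ry": 0, "rz": 0}, {"gripper": 0.25, "x": 0, "y": 0, "z": 0.16, "rx": 0, "ry": 0, "rz": 0}])

```text
time: 22.3
ee_pos: [0.4315, 0.3653, 0.2512]
eef_rot: [-0.0, -0.031, 1.0, -0.0]
force: [0.8, 1.0, 0.4]
opening: 0.0214
grip_force: 0.0
```

```bash
cat > chk.py <<'E'
from h import *
s=snap('wrist'); b=bot.sense(); print(b['time'],b['ee_pos'],b['eef_rot'],b['opening'])
P=cloud(s).reshape(-1,3); a=P[(P[:,2]>.085)&(P[:,2]<.125)&(P[:,0]>.36)&(P[:,0]<.52)&(P[:,1]>.2)&(P[:,1]<.42)]
if len(a): print(len(a),np.percentile(a,[1,50,99],axis=0).round(4))
E
python3 chk.py
```

```text
22.35 [0.43507209 0.36741833 0.2612083 ] [ 0.00678539 -0.0313461   0.99947958  0.00345635] 0.021447576047225532
716 [[0.3854 0.3603 0.0963]
 [0.4292 0.3655 0.1142]
 [0.4831 0.3706 0.1159]]
```

The first plate stands in the drainer with its top at 0.115 and x about 0.433. Now the middle one.

Call:
play_rows(rows=[{"gripper": 0.25, "x": 0.018, "y": -0.0455, "z": 0, "rx": 0, "ry": 0, "rz": -0.01}, {"gripper": 0.25, "x": 0.036, "y": -0.091, "z": 0, "rx": 0, "ry": 0, "rz": -0.02}, {"gripper": 0.25, "x": 0.054, "y": -0.1365, "z": 0, "rx": 0, "ry": 0, "rz": -0.03}, {"gripper": 0.25, "x": 0.072, "y": -0.182, "z": 0, "rx": 0, "ry": 0, "rz": -0.04}, {"gripper": 0.25, "x": 0.09, "y": -0.2275, "z": 0, "rx": 0, "ry": 0, "rz": -0.05}])

```text
time: 22.85
ee_pos: [0.5224, 0.1363, 0.2498]
eef_rot: [0.001, -0.006, 1.0, 0.0]
force: [0.7, -0.6, -0.1]
opening: 0.0211
grip_force: 0.0
```

Call:
play_rows(rows=[{"gripper": 0.25, "x": 0.018, "y": -0.0455, "z": 0, "rx": 0, "ry": 0, "rz": -0.01}, {"gripper": 0.25, "x": 0.036, "y": -0.091, "z": 0, "rx": 0, "ry": 0, "rz": -0.02}, {"gripper": 0.25, "x": 0.054, "y": -0.1365, "z": 0, "rx": 0, "ry": 0, "rz": -0.03}, {"gripper": 0.25, "x": 0.072, "y": -0.182, "z": 0, "rx": 0, "ry": 0, "rz": -0.04}, {"gripper": 0.25, "x": 0.0935, "y": -0.2285, "z": 0, "rx": 0, "ry": 0, "rz": -0.04}])

```text
time: 23.35
ee_pos: [0.6154, -0.0914, 0.2498]
eef_rot: [0.0, 0.014, 1.0, -0.0]
force: [0.1, 0.1, 0.7]
opening: 0.0214
grip_force: 0.0
```

Call:
play_rows(rows=[{"gripper": 0.25, "x": 0, "y": 0, "z": -0.03, "rx": 0, "ry": 0, "rz": 0}, {"gripper": 0.25, "x": 0, "y": 0, "z": -0.07, "rx": 0, "ry": 0, "rz": 0}, {"gripper": 0.25, "x": 0, "y": 0, "z": -0.11, "rx": 0, "ry": 0, "rz": 0}, {"gripper": 0.25, "x": 0, "y": 0, "z": -0.125, "rx": 0, "ry": 0, "rz": 0}, {"gripper": 0.25, "x": 0, "y": 0, "z": -0.125, "rx": 0, "ry": 0, "rz": 0}])

```text
time: 23.85
ee_pos: [0.613, -0.0889, 0.1212]
eef_rot: [-0.003, 0.014, 1.0, 0.001]
force: [-0.1, 0.1, 0.8]
opening: 0.0217
grip_force: 0.0
```

Call:
play_rows(rows=[{"gripper": 0.25, "x": 0, "y": 0, "z": -0.025, "rx": 0, "ry": 0, "rz": 0}, {"gripper": 0.25, "x": 0, "y": 0, "z": -0.041, "rx": 0, "ry": 0, "rz": 0}, {"gripper": 0, "x": 0, "y": 0, "z": -0.041, "rx": 0, "ry": 0, "rz": 0}, {"gripper": 0, "x": 0, "y": 0, "z": -0.041, "rx": 0, "ry": 0, "rz": 0}, {"gripper": 0, "x": 0, "y": 0, "z": -0.041, "rx": 0, "ry": 0, "rz": 0}])

```text
time: 24.35
ee_pos: [0.6161, -0.0897, 0.0851]
eef_rot: [0.001, 0.014, 1.0, -0.0]
force: [0.4, 0.5, -2.0]
opening: 0.0049
grip_force: 60.3
```

Call:
play_rows(rows=[{"gripper": 0, "x": 0, "y": 0, "z": 0.02, "rx": 0, "ry": 0, "rz": 0}, {"gripper": 0, "x": 0, "y": 0, "z": 0.05, "rx": 0, "ry": 0, "rz": 0}, {"gripper": 0, "x": 0, "y": 0, "z": 0.09, "rx": 0, "ry": 0, "rz": 0}, {"gripper": 0, "x": 0, "y": 0, "z": 0.13, "rx": 0, "ry": 0, "rz": 0}, {"gripper": 0, "x": 0, "y": 0, "z": 0.17, "rx": 0, "ry": 0, "rz": 0}])

```text
time: 24.85
ee_pos: [0.615, -0.0894, 0.2564]
eef_rot: [0.001, 0.014, 1.0, -0.0]
force: [-0.1, -1.0, -1.0]
opening: 0.0049
grip_force: 60.3
```

Call:
play_rows(rows=[{"gripper": 0, "x": -0.018, "y": 0.0415, "z": 0, "rx": 0, "ry": 0, "rz": 0.01}, {"gripper": 0, "x": -0.036, "y": 0.083, "z": 0, "rx": 0, "ry": 0, "rz": 0.02}, {"gripper": 0, "x": -0.054, "y": 0.1245, "z": 0, "rx": 0, "ry": 0, "rz": 0.03}, {"gripper": 0, "x": -0.072, "y": 0.166, "z": 0, "rx": 0, "ry": 0, "rz": 0.04}, {"gripper": 0, "x": -0.09, "y": 0.2075, "z": 0, "rx": 0, "ry": 0, "rz": 0.05}])

```text
time: 25.35
ee_pos: [0.5243, 0.1195, 0.2549]
eef_rot: [0.001, -0.011, 1.0, 0.0]
force: [1.0, 0.4, -2.2]
opening: 0.0048
grip_force: 60.3
```

Call:
play_rows(rows=[{"gripper": 0, "x": -0.018, "y": 0.0415, "z": 0, "rx": 0, "ry": 0, "rz": 0.01}, {"gripper": 0, "x": -0.036, "y": 0.083, "z": 0, "rx": 0, "ry": 0, "rz": 0.02}, {"gripper": 0, "x": -0.054, "y": 0.1245, "z": 0, "rx": 0, "ry": 0, "rz": 0.03}, {"gripper": 0, "x": -0.072, "y": 0.166, "z": 0, "rx": 0, "ry": 0, "rz": 0.04}, {"gripper": 0, "x": -0.092, "y": 0.2072, "z": 0, "rx": 0, "ry": 0, "rz": 0.04}])

```text
time: 25.85
ee_pos: [0.4324, 0.327, 0.255]
eef_rot: [0.001, -0.031, 1.0, 0.001]
force: [1.3, 0.7, -1.2]
opening: 0.0046
grip_force: 60.3
```

Call:
play_rows(rows=[{"gripper": 0, "x": 0, "y": 0, "z": -0.01, "rx": 0, "ry": 0, "rz": 0}, {"gripper": 0, "x": 0, "y": 0, "z": -0.02, "rx": 0, "ry": 0, "rz": 0}, {"gripper": 0, "x": 0, "y": 0, "z": -0.02, "rx": 0, "ry": 0, "rz": 0}, {"gripper": 0, "x": 0, "y": 0, "z": -0.02, "rx": 0, "ry": 0, "rz": 0}])

```text
time: 26.25
ee_pos: [0.4335, 0.324, 0.2332]
eef_rot: [-0.0, -0.03, 1.0, -0.0]
force: [-0.8, -0.6, -1.0]
opening: 0.0051
grip_force: 60.3
```

Call:
play_rows(rows=[{"gripper": 0, "x": 0, "y": 0, "z": -0.04, "rx": 0, "ry": 0, "rz": 0}, {"gripper": 0, "x": 0, "y": 0, "z": -0.08, "rx": 0, "ry": 0, "rz": 0}, {"gripper": 0, "x": 0, "y": 0, "z": -0.11, "rx": 0, "ry": 0, "rz": 0}, {"gripper": 0, "x": 0, "y": 0, "z": -0.13, "rx": 0, "ry": 0, "rz": 0}, {"gripper": 0, "x": 0, "y": 0, "z": -0.14, "rx": 0, "ry": 0, "rz": 0}])

```text
time: 26.75
ee_pos: [0.433, 0.3237, 0.0917]
eef_rot: [-0.001, -0.03, 1.0, -0.001]
force: [-0.1, -0.2, -1.3]
opening: 0.0045
grip_force: 60.3
```

Call:
play_rows(rows=[{"gripper": 0, "x": 0, "y": 0, "z": -0.002, "rx": 0, "ry": 0, "rz": 0}, {"gripper": 0, "x": 0, "y": 0, "z": -0.003, "rx": 0, "ry": 0, "rz": 0}, {"gripper": 0.1, "x": 0, "y": 0, "z": -0.003, "rx": 0, "ry": 0, "rz": 0}, {"gripper": 0.25, "x": 0, "y": 0, "z": -0.003, "rx": 0, "ry": 0, "rz": 0}, {"gripper": 0.25, "x": 0, "y": 0, "z": -0.003, "rx": 0, "ry": 0, "rz": 0}])

```text
time: 27.25
ee_pos: [0.4336, 0.3256, 0.0914]
eef_rot: [0.001, -0.031, 1.0, 0.0]
force: [-1.2, 0.3, 0.8]
opening: 0.0212
grip_force: 0.0
```

Call:
play_rows(rows=[{"gripper": 0.25, "x": 0, "y": 0, "z": 0.02, "rx": 0, "ry": 0, "rz": 0}, {"gripper": 0.25, "x": 0, "y": 0, "z": 0.06, "rx": 0, "ry": 0, "rz": 0}, {"gripper": 0.25, "x": 0, "y": 0, "z": 0.11, "rx": 0, "ry": 0, "rz": 0}, {"gripper": 0.25, "x": 0, "y": 0, "z": 0.16, "rx": 0, "ry": 0, "rz": 0}])

```text
time: 27.65
ee_pos: [0.4325, 0.3251, 0.2523]
eef_rot: [-0.0, -0.031, 1.0, -0.0]
force: [1.9, -0.1, -0.2]
opening: 0.0215
grip_force: 0.0
```

```bash
python3 chk.py
```

```text
27.7 [0.4362323  0.32702016 0.26199336] [ 0.00698358 -0.03136813  0.99947907  0.00297779] 0.0215793806629783
1742 [[0.3855 0.3207 0.0865]
 [0.4298 0.3613 0.1139]
 [0.4833 0.37   0.1158]]
```

Two are standing. Now the last plate.

Call:
play_rows(rows=[{"gripper": 0.25, "x": 0.018, "y": -0.045, "z": 0, "rx": 0, "ry": 0, "rz": -0.01}, {"gripper": 0.25, "x": 0.036, "y": -0.09, "z": 0, "rx": 0, "ry": 0, "rz": -0.02}, {"gripper": 0.25, "x": 0.054, "y": -0.135, "z": 0, "rx": 0, "ry": 0, "rz": -0.03}, {"gripper": 0.25, "x": 0.072, "y": -0.18, "z": 0, "rx": 0, "ry": 0, "rz": -0.04}, {"gripper": 0.25, "x": 0.09, "y": -0.225, "z": 0, "rx": 0, "ry": 0, "rz": -0.05}])

```text
time: 28.2
ee_pos: [0.5235, 0.0986, 0.2508]
eef_rot: [0.001, -0.006, 1.0, 0.0]
force: [1.1, 0.5, -0.6]
opening: 0.0213
grip_force: 0.0
```

Call:
play_rows(rows=[{"gripper": 0.25, "x": 0.018, "y": -0.045, "z": 0, "rx": 0, "ry": 0, "rz": -0.01}, {"gripper": 0.25, "x": 0.036, "y": -0.09, "z": 0, "rx": 0, "ry": 0, "rz": -0.02}, {"gripper": 0.25, "x": 0.054, "y": -0.135, "z": 0, "rx": 0, "ry": 0, "rz": -0.03}, {"gripper": 0.25, "x": 0.072, "y": -0.18, "z": 0, "rx": 0, "ry": 0, "rz": -0.04}, {"gripper": 0.25, "x": 0.0916, "y": -0.2254, "z": 0, "rx": 0, "ry": 0, "rz": -0.04}])

```text
time: 28.7
ee_pos: [0.615, -0.127, 0.2508]
eef_rot: [0.0, 0.014, 1.0, -0.0]
force: [1.5, 0.2, 0.4]
opening: 0.0212
grip_force: 0.0
```

Call:
play_rows(rows=[{"gripper": 0.25, "x": 0, "y": 0, "z": -0.03, "rx": 0, "ry": 0, "rz": 0}, {"gripper": 0.25, "x": 0, "y": 0, "z": -0.07, "rx": 0, "ry": 0, "rz": 0}, {"gripper": 0.25, "x": 0, "y": 0, "z": -0.11, "rx": 0, "ry": 0, "rz": 0}, {"gripper": 0.25, "x": 0, "y": 0, "z": -0.125, "rx": 0, "ry": 0, "rz": 0}, {"gripper": 0.25, "x": 0, "y": 0, "z": -0.125, "rx": 0, "ry": 0, "rz": 0}])

```text
time: 29.2
ee_pos: [0.6126, -0.1245, 0.1222]
eef_rot: [-0.003, 0.014, 1.0, 0.001]
force: [-0.7, 0.2, 0.3]
opening: 0.0207
grip_force: 0.0
```

Call:
play_rows(rows=[{"gripper": 0.25, "x": 0, "y": 0, "z": -0.025, "rx": 0, "ry": 0, "rz": 0}, {"gripper": 0.25, "x": 0, "y": 0, "z": -0.042, "rx": 0, "ry": 0, "rz": 0}, {"gripper": 0, "x": 0, "y": 0, "z": -0.042, "rx": 0, "ry": 0, "rz": 0}, {"gripper": 0, "x": 0, "y": 0, "z": -0.042, "rx": 0, "ry": 0, "rz": 0}, {"gripper": 0, "x": 0, "y": 0, "z": -0.042, "rx": 0, "ry": 0, "rz": 0}])

```text
time: 29.7
ee_pos: [0.6157, -0.1255, 0.0851]
eef_rot: [0.001, 0.014, 1.0, -0.001]
force: [-0.2, 0.3, -2.4]
opening: 0.0047
grip_force: 60.4
```

Call:
play_rows(rows=[{"gripper": 0, "x": 0, "y": 0, "z": 0.02, "rx": 0, "ry": 0, "rz": 0}, {"gripper": 0, "x": 0, "y": 0, "z": 0.05, "rx": 0, "ry": 0, "rz": 0}, {"gripper": 0, "x": 0, "y": 0, "z": 0.09, "rx": 0, "ry": 0, "rz": 0}, {"gripper": 0, "x": 0, "y": 0, "z": 0.13, "rx": 0, "ry": 0, "rz": 0}, {"gripper": 0, "x": 0, "y": 0, "z": 0.17, "rx": 0, "ry": 0, "rz": 0}])

```text
time: 30.2
ee_pos: [0.6146, -0.1251, 0.2565]
eef_rot: [0.001, 0.014, 1.0, -0.0]
force: [0.4, -0.6, -2.3]
opening: 0.005
grip_force: 60.5
```

Call:
play_rows(rows=[{"gripper": 0, "x": -0.018, "y": 0.041, "z": 0, "rx": 0, "ry": 0, "rz": 0.01}, {"gripper": 0, "x": -0.036, "y": 0.082, "z": 0, "rx": 0, "ry": 0, "rz": 0.02}, {"gripper": 0, "x": -0.054, "y": 0.123, "z": 0, "rx": 0, "ry": 0, "rz": 0.03}, {"gripper": 0, "x": -0.072, "y": 0.164, "z": 0, "rx": 0, "ry": 0, "rz": 0.04}, {"gripper": 0, "x": -0.09, "y": 0.205, "z": 0, "rx": 0, "ry": 0, "rz": 0.05}])

```text
time: 30.7
ee_pos: [0.524, 0.0812, 0.255]
eef_rot: [0.001, -0.011, 1.0, -0.0]
force: [0.5, 0.8, -0.9]
opening: 0.0047
grip_force: 60.5
```

Call:
play_rows(rows=[{"gripper": 0, "x": -0.018, "y": 0.041, "z": 0, "rx": 0, "ry": 0, "rz": 0.01}, {"gripper": 0, "x": -0.036, "y": 0.082, "z": 0, "rx": 0, "ry": 0, "rz": 0.02}, {"gripper": 0, "x": -0.054, "y": 0.123, "z": 0, "rx": 0, "ry": 0, "rz": 0.03}, {"gripper": 0, "x": -0.072, "y": 0.164, "z": 0, "rx": 0, "ry": 0, "rz": 0.04}, {"gripper": 0, "x": -0.0887, "y": 0.2038, "z": 0, "rx": 0, "ry": 0, "rz": 0.04}])

```text
time: 31.2
ee_pos: [0.4351, 0.2854, 0.2551]
eef_rot: [0.001, -0.031, 1.0, 0.001]
force: [0.9, 0.0, -1.3]
opening: 0.0049
grip_force: 60.5
```

Call:
play_rows(rows=[{"gripper": 0, "x": 0, "y": 0, "z": -0.01, "rx": 0, "ry": 0, "rz": 0}, {"gripper": 0, "x": 0, "y": 0, "z": -0.02, "rx": 0, "ry": 0, "rz": 0}, {"gripper": 0, "x": 0, "y": 0, "z": -0.02, "rx": 0, "ry": 0, "rz": 0}, {"gripper": 0, "x": 0, "y": 0, "z": -0.02, "rx": 0, "ry": 0, "rz": 0}])

```text
time: 31.6
ee_pos: [0.4364, 0.2824, 0.2332]
eef_rot: [-0.0, -0.03, 1.0, -0.0]
force: [0.8, -0.8, -1.4]
opening: 0.0048
grip_force: 60.4
```

Call:
play_rows(rows=[{"gripper": 0, "x": 0, "y": 0, "z": -0.04, "rx": 0, "ry": 0, "rz": 0}, {"gripper": 0, "x": 0, "y": 0, "z": -0.08, "rx": 0, "ry": 0, "rz": 0}, {"gripper": 0, "x": 0, "y": 0, "z": -0.11, "rx": 0, "ry": 0, "rz": 0}, {"gripper": 0, "x": 0, "y": 0, "z": -0.13, "rx": 0, "ry": 0, "rz": 0}, {"gripper": 0, "x": 0, "y": 0, "z": -0.14, "rx": 0, "ry": 0, "rz": 0}])

```text
time: 32.1
ee_pos: [0.4358, 0.2821, 0.0917]
eef_rot: [-0.001, -0.03, 1.0, -0.001]
force: [-0.0, -0.5, -2.3]
opening: 0.0047
grip_force: 60.5
```

Call:
play_rows(rows=[{"gripper": 0, "x": 0, "y": 0, "z": -0.002, "rx": 0, "ry": 0, "rz": 0}, {"gripper": 0, "x": 0, "y": 0, "z": -0.003, "rx": 0, "ry": 0, "rz": 0}, {"gripper": 0.1, "x": 0, "y": 0, "z": -0.003, "rx": 0, "ry": 0, "rz": 0}, {"gripper": 0.25, "x": 0, "y": 0, "z": -0.003, "rx": 0, "ry": 0, "rz": 0}, {"gripper": 0.25, "x": 0, "y": 0, "z": -0.003, "rx": 0, "ry": 0, "rz": 0}])

```text
time: 32.6
ee_pos: [0.4365, 0.2839, 0.0913]
eef_rot: [0.001, -0.031, 1.0, 0.0]
force: [0.8, 0.8, -0.5]
opening: 0.0215
grip_force: 0.0
```

Call:
play_rows(rows=[{"gripper": 0.25, "x": 0, "y": 0, "z": 0.02, "rx": 0, "ry": 0, "rz": 0}, {"gripper": 0.25, "x": 0, "y": 0, "z": 0.06, "rx": 0, "ry": 0, "rz": 0}, {"gripper": 0.25, "x": 0, "y": 0, "z": 0.11, "rx": 0, "ry": 0, "rz": 0}, {"gripper": 0.25, "x": 0, "y": 0, "z": 0.16, "rx": 0, "ry": 0, "rz": 0}, {"gripper": 0.25, "x": 0, "y": 0, "z": 0.2, "rx": 0, "ry": 0, "rz": 0}])

```text
time: 33.1
ee_pos: [0.4361, 0.2839, 0.2941]
eef_rot: [0.002, -0.031, 1.0, 0.001]
force: [1.5, 1.1, 0.4]
opening: 0.021
grip_force: 0.0
```

Call:
play_rows(rows=[{"gripper": 0.25, "x": 0, "y": 0, "z": 0, "rx": 0, "ry": 0, "rz": 0}, {"gripper": 0.25, "x": 0, "y": 0, "z": 0, "rx": 0, "ry": 0, "rz": 0}])

```text
time: 33.3
ee_pos: [0.4362, 0.2839, 0.2917]
eef_rot: [0.002, -0.031, 1.0, 0.001]
force: [0.4, -0.3, -1.0]
opening: 0.0209
grip_force: 0.0
```

```bash
python3 chk.py
python3 - <<'E'
from h import *
s=snap('scene','s10.png'); P=cloud(s).reshape(-1,3)
q=P[(abs(P[:,2]-.116)<.004)&(P[:,0]>.66)&(P[:,0]<.83)&(P[:,1]<.12)&(P[:,1]>-.14)]
l=cv2.fitLine(q[:,:2].astype(np.float32),cv2.DIST_HUBER,0,.01,.01).ravel(); print('bar',np.degrees(np.arctan2(l[1],l[0])))
h=P[(P[:,2]>.013)&(P[:,2]<.03)&(P[:,0]>.36)&(P[:,0]<.54)&(P[:,1]<-.17)&(P[:,1]>-.46)]; print('wrench',np.percentile(h,[1,50,99],axis=0).round(3))
E
```

```text
33.35 [0.43548731 0.28357876 0.29015149] [ 3.12387224e-05 -3.12047007e-02  9.99513014e-01  3.98567909e-06] 0.0214106537238255
2407 [[0.3857 0.2795 0.0862]
 [0.4317 0.3263 0.1136]
 [0.4841 0.3695 0.1158]]Traceback (most recent call last):
  File "<stdin>", line 4, in <module>
cv2.error: OpenCV(4.12.0) /io/opencv/modules/imgproc/src/linefit.cpp:50: error: (-215:Assertion failed) count > 0 in function 'fitLine2D_wods'
```

View pics/s10.png

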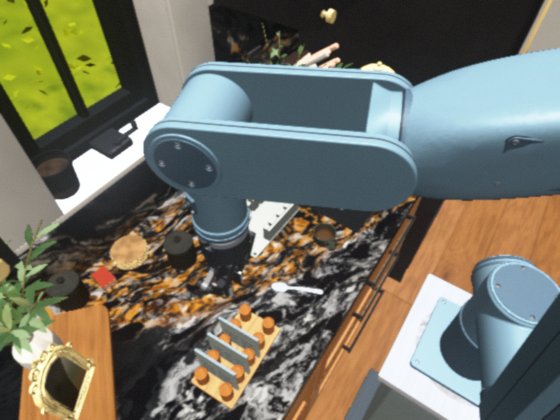

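All three plates stand in the drainer at (240,345). The arm hides the wrench and bar from this camera, so I check them from the top camera.

Run:
```python
from h import *
s=snap('top'); c=cv2.resize(s['image'][120:350,120:480],None,fx=2.2,fy=2.2); cv2.imwrite('pics/t11.png',cv2.cvtColor(c,cv2.COLOR_RGB2BGR)); P=cloud(s).reshape(-1,3)
h=P[(P[:,2]>.012)&(P[:,2]<.03)&(P[:,0]>.36)&(P[:,0]<.54)&(P[:,1]<-.17)&(P[:,1]>-.46)]; print('wrench',len(h))
if len(h): print(np.percentile(h,[1,50,99],axis=0).round(3))
```

```text
wrench 657
[[ 0.386 -0.424  0.012]
 [ 0.45  -0.351  0.02 ]
 [ 0.501 -0.221  0.029]]
```

View pics/t11.png

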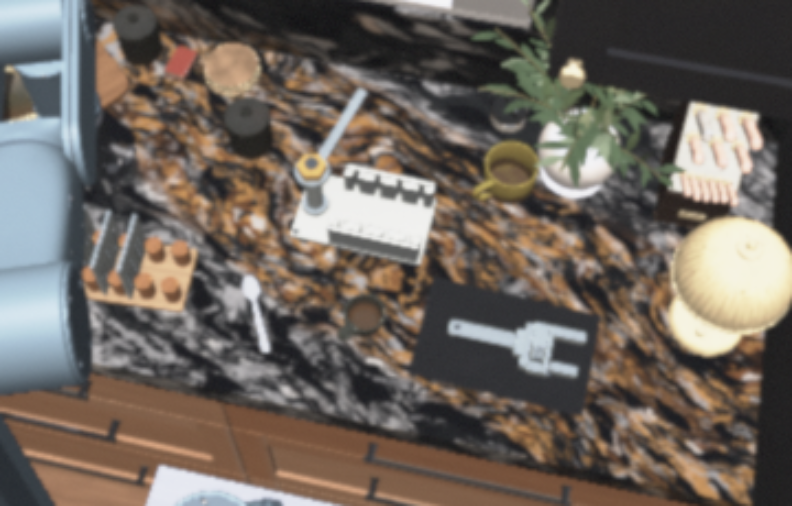

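The top view shows the wrench flat in the middle of its mat (510,340), the caddy empty, the bar swung clear to (340,125), and the crockery where it was. I hand the job in.

```bash
python3 -c "
from rig import bot
print(bot.close_job())"
```

```text
the job is handed in; nothing more can be done
None
```

I opened the latch to about 1.35 rad with the wrench, laid the wrench flat in the middle of its mat, and stood all three plates in the drainer without disturbing the crockery; the job is handed in at about 33 s, and no verdict was returned.

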